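# Hook the probe cartridge out of its well

### The job

With the lifting hook, catch the bail of the probe cartridge deep in the well, raise it until its lugs bear under the retaining ring, turn it anticlockwise under a light pull until they find the notches, and draw it out, never loading it or the well over 25 N. Set it gently upright in the tray, unhook it and hang the hook back in its stand. Keep the fingers off the cartridge and leave the other things alone.

Things in the scene. Friction and masses are not known exactly. Their poses are not given: they have to be found in the camera images.
- hook: Lifting hook, one steel piece, 150 g. Origin: foot's underside, under the shank's centre; z up, x where the foot points. Shank: flat bar 5 (x) by 16 mm (y), z 0 to 88. Foot: 16 wide (y), z 0 to 4, x -2.5 to 14.5; its lip, x 10.5 to 14.5, stands up to z 9, leaving an 8 mm gap beside the shank. Flange 50 (x) by 44 mm (y), z 88 to 93, centred at x 5. At the start it hangs by its flange in the stand.
- handle (a point): Middle of the hook's grip, 117 mm above the hook's origin, axes as the hook's: black plastic handle 24 (x) by 14 mm (y), from 93 to 143 mm above the hook's origin; grasp it from above across its 14 mm (fingers closing along y).
- stand: Steel hook stand, fixed. Origin on the table; the hung hook has the same x, y and heading, its origin 8 mm above this one. Top plate 84 by 80 mm, its top at z 96, with a hole 34 (x) by 28 mm (y) centred at x 5, y 0: the hook's foot goes down through it until the flange rests on the plate.
- unit: White housing of the probe well, fixed, 130 by 130 mm, 135 mm high. Origin at the centre of its underside. A plain round vertical bore, 71 mm across, goes down its middle from the top to a floor at z 8.
- ring_level (a point): Point on the bore's axis, level with the underside of the fixed steel retaining ring in the bore (z 40 to 46 of the housing). Its opening is 56 mm across, with two opposite notches 16 mm wide out to the bore wall. The ring's heading is NOT this point's: its notches lie 0.45 to 1.2 rad anticlockwise, seen from above, of where the cartridge's lugs start.
- cartridge: Probe cartridge: aluminium drum 52 mm across, 40 high, 0.14 to 0.28 kg, starts on the bore's floor. Origin: centre of its underside, z up. Two lugs, on its +y and -y sides, 9 mm wide, out to 33 mm from the axis, z 18 to 26: under the ring, so that it can rise only 6 mm until they bear on it; with the lugs in line with the notches (within 3 mm) it rises freely. Same after a half turn.
- bail (a point): Middle of the crossbar of the cartridge's fixed square bail, on its axis 58.5 mm above its underside; axes as the cartridge's. 5 mm round steel wire: crossbar along y on posts at y +17.5 and -17.5. The opening under the bar is 16 mm high (40 to 56 mm above the cartridge's underside) and 30 mm wide. Too deep for fingers.
- tray: Steel tray, fixed, 150 (x) by 130 mm (y) outside, rim 16 mm high, walls 4 mm. Origin at the centre of its underside; inner floor about 4 mm above.
- spray: Bystander: white bottle, 48 mm across, 130 high; origin at its underside.
- jar: Bystander: glass jar, 56 mm across, 70 high; origin at its underside.
- cup: Bystander: white cup, 48 mm across, 45 high; origin at its underside.
- pot: Bystander: small amber pot, 40 mm across, 35 high; origin at its underside.
- bowl: Bystander: steel bowl, 100 mm across, 40 high; origin at its underside.
- carton: Bystander: cardboard carton, 200 by 110 by 80 mm high; origin at its underside.
There are look-alikes about, which are no part of the job. What is shaped like the stand but purple is not meant.

How it is judged (in metres and radians):
On the way, in this order (a step that is already met when the one before it is completed fails the run):
1. the cartridge hangs on the hook, its underside above the well's mouth (z of cartridge in the frame of unit above 0.136 m and contact force between hook and cartridge above 0.3 N), for 0.1 s.
2. the cartridge stands upright in the tray and the hook is off it (x of cartridge in the frame of tray between -0.047 and 0.047 m and y of cartridge in the frame of tray between -0.037 and 0.037 m and z of cartridge in the frame of tray between 0.001 and 0.009 m and angle between cartridge's own z axis and vertical below 0.08 rad and contact force between hook and cartridge below 0.05 N and z of hook in the frame of cartridge above 0.062 m), for 0.2 s.
At the end, for the whole second after the job is handed in: Cartridge on the tray floor, centre within 47 mm (tray x) and 37 mm (tray y) of the middle, upright within 0.08 rad, at rest; hook hanging in its stand by the flange, within 12 mm sideways and 4 mm in height of its starting place, upright within 0.08 rad, at rest and released (x of cartridge in the frame of tray between -0.047 and 0.047 m and y of cartridge in the frame of tray between -0.037 and 0.037 m and z of cartridge in the frame of tray between 0.001 and 0.009 m and angle between each of cartridge, hook's own z axis and vertical below 0.08 rad and horizontal distance between hook and stand below 0.012 m and z of hook in the frame of stand between 0.004 and 0.012 m and linear speed of each of cartridge, hook below 0.02 m/s and contact force between the fingers and hook below 0.05 N); the robot touches nothing.
It fails at once if the hook loads the cartridge with more than 25 N (contact force between hook and cartridge above 25 N).
It fails at once if the hook presses on the well's housing with more than 25 N (contact force between hook and unit above 25 N).
It fails at once if the cartridge is set down hard: more than 25 N on the tray (contact force between cartridge and tray above 25 N).
It fails at once if a finger touches the cartridge (contact force between the fingers and cartridge above 0.5 N).
It fails at once if a bystander is moved more than 20 mm (distance of any of spray, jar, cup, pot, bowl, carton from where it was at the start of the episode above 0.02 m).
It also fails if it takes over 72 s, if anything falls off the work surface, if the arm or the gripper's body presses on something with over 40 N, if the wrist force passes 120 N, or if a joint passes its speed limit or range.

### The arm

A 6-joint arm with a two-finger parallel gripper is mounted at the origin on the work surface. World frame = base frame: x ahead of the robot, y to its left, z up, the work surface at z = 0. Lengths are in mm, angles in rad, forces in N, time in s.
With the tool pointing down it reaches from about 350 to 875 mm from the base axis. Payload 4.2 kg.
Tool frame: the origin (TCP) lies at the very end of the fingers, on their centre line; the grasp point (between the pads) lies arm.grip_depth behind it (arm.grip_depth is the distance from the TCP to the grasp point, in mm); x points along the fingers, y is the direction in which the jaws open and shut, and the axes are right-handed (so a half turn about x gives the same grasp; the last joint's range is limited). The gripper opens to 85 mm and grips with 20 to 120 N. Pads are 22 mm wide; open, the fingers measure 114 mm over their backs; the gripper's body (76 mm by 85 mm) begins 54 mm behind the grasp point. The pads swing forward as they close: fully open they stand 13 mm farther back than shut.
Start: joints at [-0.906, 0.385, 0.008, 0, -1.194, -0.259], TCP at [246.734, -574.214, 195.512] pointing down, gripper open.
Joint ranges: [-3.14, 3.14], [-1.21, 2.06], [-1.07, 1.41], [-3.16, 2.05], [-2.99, -0.16], [-3.1, 3.1]. Speed limits (rad/s): [2.79, 2.79, 3.14, 3.14, 3.14, 3.14].

### API

Orientations are given as a unit quaternion [x, y, z, w].
In Python, from bench import arm, get_image, models gives the robot as it stands.
- The arm moves only by the tool arm_command, never from a script. Its argument "rows" is a list of rows, each an object of numbers: "dx", "dy", "dz": the shift along the tool's x, y, z in m; "wx", "wy", "wz": the turn, a rotation vector about the tool's x, y, z in degrees; "gripper": the closure, from -1 (fully open) to 1 (shut). A call has exactly 8 rows; each row is the pose to reach, as a shift and turn from the pose measured when the call began, along the tool's axes at that moment; what a row does not reach only later rows make up. A row lasts 1/10 s, in which the tool goes at most 50 mm and 8.59 degrees, less where a joint would pass 70% of its speed; a pose out of reach is approached as far as the arm can. A call with a gripper value outside its range is refused whole. The fingers move at their own pace and stop on an object; the grip force is fixed at half the most. Time passes only in rows, so rows that repeat a pose let the fingers close, or fill a call up. It gives the time, the measured TCP pose, the force and the opening at its end, in the units of the state.
- arm.read_state(): the state, without advancing time (a new reading comes with each control period).
- get_image(name): name is "scene" or "top"; returns a dict with "img" (480x640x3 uint8, red, green, blue), "K" (3x3 intrinsics, pixels), "rvec" (rotation vector, rad) and "tvec" (3), from world to camera coordinates, as OpenCV has them. Camera axes: x right, y down, z forward; pixel columns grow to the right and rows downward; lengths in mm; the calibration is good to about 2 mm. A picture is of the moment at which its call begins. There is no depth.
- arm.job_done(): hands the job in, once; it reports no verdict.
Trained networks look in the newest picture that a camera, given by its name, has taken for a name from the list of things; names that differ only in an ending like _2 or _b are one class to them, and where a whole thing is asked for, a point or a joint stands for the part that bears it (a point fixed in the world has none). Each returns a list of dicts, best first, with "conf" (0 to 1); they miss things now and then, are a little off and sometimes report something else, mostly with a low value. They report only what shows in the picture. A call takes as long as a camera call. They do not tell look-alikes from the thing itself.
- models.cut_out(camera, query): "mask" (480x640 bool, what is visible of it) and "extent" ([left, top, right, bottom] in pixels, round what is visible of it).
The state is a dict: "clock": time; "joints": joint angles; "joint_vel": joint speeds; "joint_efforts": joint torques, N m; "position": TCP position; "ee_rot": TCP orientation; "contact_force": force on the tool from outside, world axes, zero at the start; "wrist_torque": the same for the moment, N m; "gripper_width": finger opening in mm.
Only numpy, scipy, OpenCV 4.12 (cv2) and the standard library are available. Lean on these libraries where they do the work, as an engineer would, in place of code of your own. Each camera call takes 0.05 s, during which the arm holds its last target.

## Working session

There is one attempt and no reset: what is moved stays moved. The work goes in short steps, Python scripts to look and compute and a tool call to move; the robot and the scene stay as the last step left them, time stands still between calls to the robot, and variables do not carry over. Pictures are saved under pics/ and viewed, and the job is handed in when it is done.

Besides the shell and the picture viewer there is one more tool, called after ">>>" as name([rows], argument=value, ...), one row to a line, values as JSON. arm_command: Moves the arm, as the interface text tells. Its arguments: {"type":"object","properties":{"rows":{"type":"array"}},"required":["rows"]}

```bash
ls; mkdir -p pics
python3 - <<'E'
from bench import arm,get_image,models
import cv2
print(arm.read_state(), arm.grip_depth)
for n in ("scene","top"):
    d=get_image(n); cv2.imwrite(f"pics/{n}0.png",d["img"][:,:,::-1]); print(n,d["K"],d["rvec"],d["tvec"])
E
```

```text
pics
{'clock': 0.0, 'joints': array([-9.06410557e-01,  3.85554067e-01,  6.61890910e-03, -5.30613661e-04,
       -1.19399092e+00, -2.58598013e-01]), 'joint_vel': array([ 9.71011881e-04, -8.95519953e-04,  2.31402966e-04,  4.41379794e-04,
       -1.59297610e-03, -6.52780735e-05]), 'joint_efforts': array([-1.33097528e-03, -3.92292452e+01,  1.88400275e+01,  4.18623939e+00,
       -4.68924176e-03, -3.13563874e-05]), 'position': array([ 246.47178204, -573.6223686 ,  194.41577172]), 'ee_rot': array([-0.1416656 ,  0.69279498,  0.14316931,  0.69243665]), 'contact_force': array([-0.16451328, -0.47544373, -0.44602312]), 'wrist_torque': array([-0.00478805, -0.01687987,  0.05803371]), 'gripper_width': 85.34286681015057} 18.700000000000003
scene [[524.62218197   0.         313.30496149]
 [  0.         524.62218197 230.4188543 ]
 [  0.           0.           1.        ]] [ 2.33591721  0.96160572 -0.30882483] [-407.32129478 -244.62851797 1482.72863497]
top [[442.18278388   0.         320.5526934 ]
 [  0.         442.18278388 235.57957579]
 [  0.           0.           1.        ]] [ 2.13426559 -2.17118054  0.12893849] [  35.15890424  566.74326312 1024.63952276]
```

View pics/scene0.png

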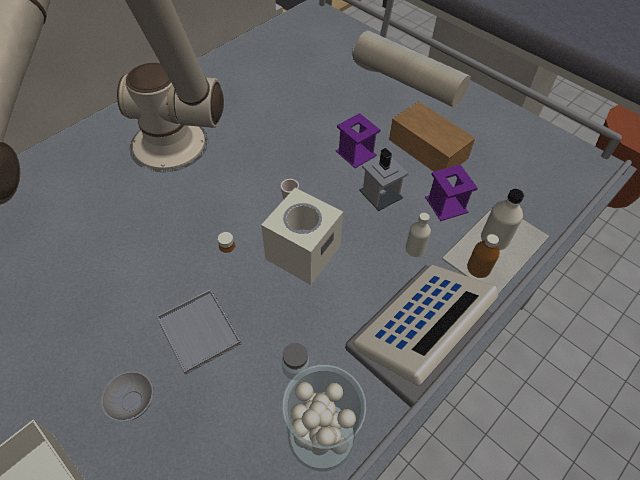

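View pics/top0.png

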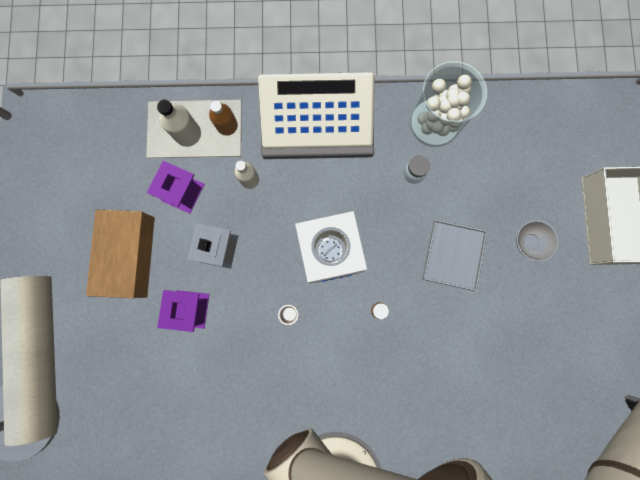

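Run:
```python
from bench import arm,get_image,models
for c in ("scene","top"):
  for q in ("hook","handle","stand","unit","cartridge","bail","tray"):
    print(c,q,[(round(r["conf"],2),[round(float(v)) for v in r["extent"]],int(r["mask"].sum())) for r in models.cut_out(c,q)][:4])
```

```text
scene hook []
scene handle [(0.86, [375, 147, 397, 193], 437)]
scene stand [(0.92, [336, 115, 381, 168], 1536), (0.88, [362, 156, 405, 208], 1346), (0.72, [427, 165, 475, 218], 1805)]
scene unit [(0.58, [262, 188, 341, 286], 5243)]
scene cartridge []
scene bail []
scene tray [(0.92, [154, 290, 241, 373], 4112)]
top hook [(0.88, [198, 233, 224, 257], 388)]
top handle [(0.92, [194, 232, 221, 258], 469), (0.35, [370, 303, 389, 322], 251)]
top stand [(0.92, [193, 222, 239, 268], 1106), (0.9, [146, 164, 206, 213], 1738), (0.66, [158, 287, 208, 332], 1806)]
top unit [(0.79, [295, 209, 367, 284], 3226)]
top cartridge [(0.73, [320, 241, 341, 262], 386)]
top bail [(0.92, [322, 240, 343, 264], 406)]
top tray [(0.81, [424, 220, 487, 294], 3396)]
```

The scene shows the grey stand with the black handle at about (385,165). The well is near (302,235) and the tray near (199,330). In the top view they sit at (207,245), (331,247) and (455,256). Next I'll zoom in.

Run:
```python
import cv2,numpy as np
t=cv2.imread("pics/top0.png"); s=cv2.imread("pics/scene0.png")
a=cv2.resize(t[205:290,290:375],(560,560),interpolation=cv2.INTER_CUBIC)
cv2.imwrite("pics/z_unit_top.png",a)
b=cv2.resize(t[215:275,180:245],(520,480),interpolation=cv2.INTER_CUBIC)
cv2.imwrite("pics/z_stand_top.png",b)
c=cv2.resize(s[140:215,350:415],(520,600),interpolation=cv2.INTER_CUBIC)
cv2.imwrite("pics/z_stand_sc.png",c)
```

```text
(no output)
```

View pics/z_unit_top.png

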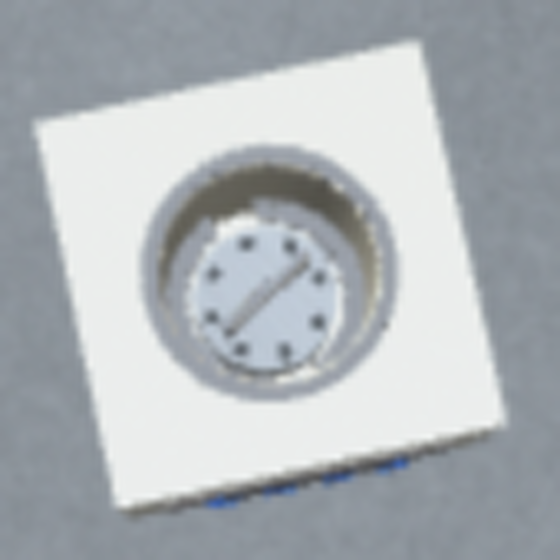

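View pics/z_stand_top.png

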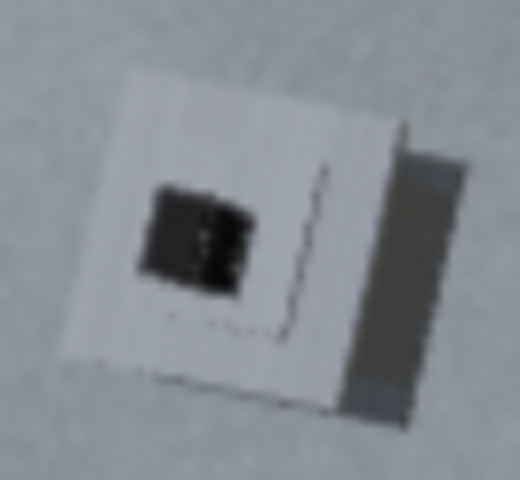

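View pics/z_stand_sc.png

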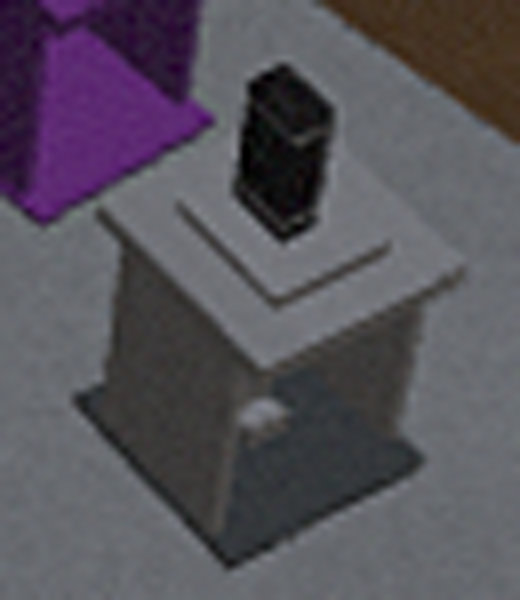

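```bash
cat > h.py <<'E'
import cv2,numpy as np
from scipy.optimize import least_squares
C={'scene':(np.array([[524.62218197,0,313.30496149],[0,524.62218197,230.4188543],[0,0,1]]),np.array([2.33591721,0.96160572,-0.30882483]),np.array([-407.32129478,-244.62851797,1482.72863497])),
'top':(np.array([[442.18278388,0,320.5526934],[0,442.18278388,235.57957579],[0,0,1]]),np.array([2.13426559,-2.17118054,0.12893849]),np.array([35.15890424,566.74326312,1024.63952276]))}
def proj(c,P):
    K,r,t=C[c]; return cv2.projectPoints(np.atleast_2d(np.array(P,float)),r,t,K,None)[0][:,0]
def onz(c,px,z):
    K,r,t=C[c]; R=cv2.Rodrigues(r)[0]; o=-R.T@t; px=np.atleast_2d(np.array(px,float))
    d=np.c_[px,np.ones(len(px))]@np.linalg.inv(K).T@R
    return o+d*((z-o[2])/d[:,2])[:,None]
def rz(a): return np.array([[np.cos(a),-np.sin(a),0],[np.sin(a),np.cos(a),0],[0,0,1]])
def tf(p,P): # p=x,y,yaw[,z]
    z=p[3] if len(p)>3 else 0
    return np.atleast_2d(np.array(P,float))@rz(p[2]).T+[p[0],p[1],z]
def tri(pa,pb):
    def f(X): return np.r_[proj('scene',X)[0]-pa,proj('top',X)[0]-pb]
    s=least_squares(f,[500,0,50]); return s.x,np.sqrt((s.fun**2).mean())
E
python3 - <<'E'
from h import *
for c in C:
    K,r,t=C[c]; print(c,-cv2.Rodrigues(r)[0].T@t)
off=np.array([180,215]);S=lambda p:np.array(p)/8+off-0.44
top=[S(p) for p in [(130,70),(405,122),(340,412),(65,358)]]
P=onz('top',top,96); print(P); print([np.linalg.norm(P[i]-P[i-1]) for i in range(4)],P.mean(0))
sc=[np.array(p)/8+[350,140]-0.44 for p in [(100,212),(265,365),(462,270)]]
Q=onz('scene',sc,96);print(Q)
# handle base/top in scene
print('handle top top-view',onz('top',[S((160,190))],151), onz('top',[S((240,295))],101))
U=[np.array(p)/6.588+[290,205]-0.42 for p in [(35,122),(418,42),(507,427),(118,508)]]
P=onz('top',U,135);print('unit',P,[np.linalg.norm(P[i]-P[i-1]) for i in range(4)],P.mean(0))
B=[np.array(p)/6.588+[290,205]-0.42 for p in [(228,331),(306,262)]]
P=onz('top',B,66.5);print('bail',P,np.linalg.norm(P[0]-P[1]),P.mean(0))
E
```

```text
scene [1045.02255361 -493.13998658 1043.54145583]
top [ 433.34423529   19.26762271 1088.19196785]
[[592.7773475  308.39325987  96.        ]
 [576.44853348 229.92766808  96.        ]
 [494.52550249 247.45228742  96.        ]
 [511.04776017 325.17065991  96.        ]]
[np.float64(83.43384564208104), np.float64(80.14661103756963), np.float64(83.77646023453732), np.float64(79.45521014758947)] [543.69978591 277.73596882  96.        ]
[[498.07433999 246.53589051  96.        ]
 [575.44649655 234.05886306  96.        ]
 [593.14461245 307.04674252  96.        ]]
handle top top-view [[551.31202751 283.70772697 151.        ]] [[527.51750578 274.78760249 101.        ]]
unit [[583.10271455  80.38024783 135.        ]
 [607.6980815  -47.07301164 135.        ]
 [479.62927203 -72.79784583 135.        ]
 [455.46464419  54.53001815 135.        ]] [np.float64(130.22945665481933), np.float64(129.80472034809029), np.float64(130.62690019052872), np.float64(129.6005948440286)] [531.47367807   3.75985213 135.        ]
bail [[518.31040905  17.58481712  66.5       ]
 [542.21899052 -10.34176685  66.5       ]] 36.762948198689934 [530.26469979   3.62152514  66.5       ]
```

Run:
```python
import cv2,numpy as np
t=cv2.imread("pics/top0.png"); s=cv2.imread("pics/scene0.png")
cv2.imwrite("pics/z_tray_top.png",cv2.resize(t[210:305,410:500],(540,570),interpolation=cv2.INTER_CUBIC))
cv2.imwrite("pics/z_tray_sc.png",cv2.resize(s[280:380,145:250],(630,600),interpolation=cv2.INTER_CUBIC))
cv2.imwrite("pics/z_unit_sc.png",cv2.resize(s[180:285,255:350],(542,600),interpolation=cv2.INTER_CUBIC))
```

```text
(no output)
```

View pics/z_tray_top.png

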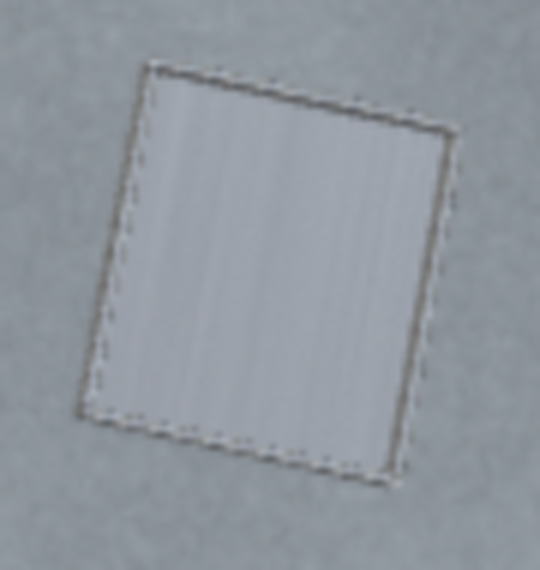

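View pics/z_tray_sc.png

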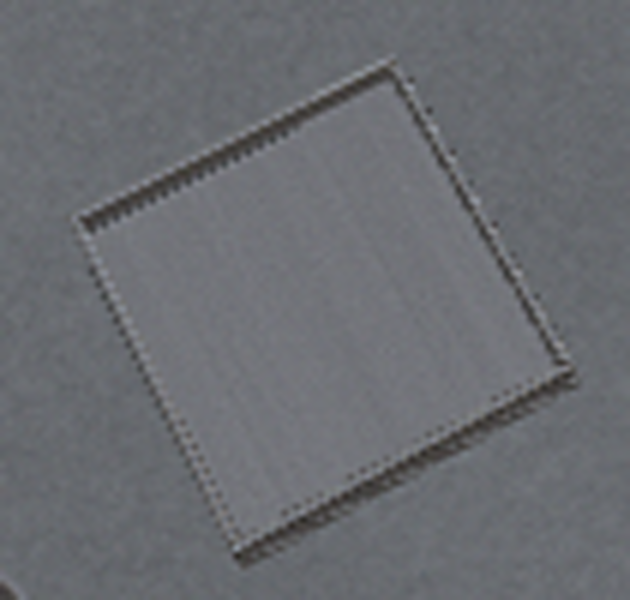

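View pics/z_unit_sc.png

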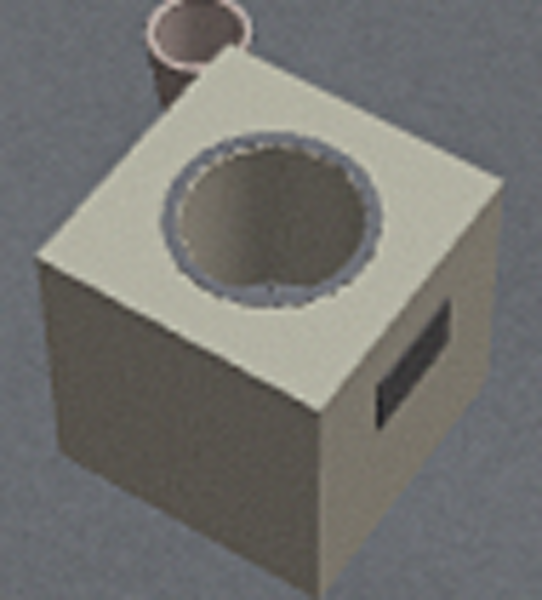

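```bash
cat > m.py <<'E'
from h import *
from bench import get_image
E
python3 - <<'E'
from h import *
zt=lambda px,o,s:[np.array(p)/s+np.array(o)-0.5+0.5/s for p in px]
# tray rim z16
T=zt([(148,65),(455,130),(395,484),(82,413)],(410,210),6); P=onz('top',T,16)
Sx=zt([(80,218),(390,62),(575,378),(238,560)],(145,280),6); Q=onz('scene',Sx,16)
for X in(P,Q): print('tray',X.round(1).tolist(),[np.linalg.norm(X[i]-X[i-1]).round(1) for i in range(4)],X.mean(0), np.degrees(np.arctan2(*(X[0]-X[3] if X is P else X[2]-X[3])[1::-1])))
Us=zt([(38,258),(235,45),(503,182),(320,410)],(255,180),5.71); Q=onz('scene',Us,135); print('unit sc',Q.round(1).tolist(),Q.mean(0))
# triangulate heights
print(tri(Sx[0],T[2]),tri(Sx[1],T[3]),tri(Sx[2],T[0]),tri(Sx[3],T[1]))
# overlays
t=cv2.imread('pics/top0.png');s=cv2.imread('pics/scene0.png')
yaw=np.arctan2(-.209,.978)
st=(538.8,278.8,yaw)
def box(x0,x1,y0,y1,z0,z1): return [(x,y,z) for z in(z0,z1) for x,y in((x0,y0),(x1,y0),(x1,y1),(x0,y1))]
def draw(img,c,sc,o,pose,bx,col):
    p=((proj(c,tf(pose,bx))-o+.5)*sc-.5)
    for a,b in [(0,1),(1,2),(2,3),(3,0),(4,5),(5,6),(6,7),(7,4),(0,4),(1,5),(2,6),(3,7)]:
        cv2.line(img,tuple(p[a].round().astype(int).tolist()),tuple(p[b].round().astype(int).tolist()),col,1,cv2.LINE_AA)
for c,im,o,w,h,sc in (('top',t,(180,215),65,60,8),('scene',s,(350,140),65,75,8)):
    a=cv2.resize(im[o[1]:o[1]+h,o[0]:o[0]+w],None,fx=sc,fy=sc,interpolation=cv2.INTER_CUBIC)
    draw(a,c,sc,o,st,box(-37,47,-40,40,92,96),(0,255,0))
    draw(a,c,sc,o,st,box(-20,30,-22,22,96,101),(0,255,255))
    draw(a,c,sc,o,st,box(-12,12,-7,7,101,151),(0,0,255))
    draw(a,c,sc,o,st,box(-2.5,14.5,-8,8,8,17),(255,0,255))
    cv2.imwrite(f'pics/ov_{c}.png',a)
E
```

```text
tray [[602.3, -253.6, 16.0], [573.4, -376.9, 16.0], [431.0, -343.9, 16.0], [461.4, -220.2, 16.0]] [np.float64(144.9), np.float64(126.6), np.float64(146.1), np.float64(127.3)] [ 517.02070877 -298.62717361   16.        ] -13.326442486281595
tray [[435.0, -342.8, 16.0], [463.3, -222.7, 16.0], [609.7, -257.3, 16.0], [579.4, -380.9, 16.0]] [np.float64(149.3), np.float64(123.4), np.float64(150.4), np.float64(127.2)] [ 521.86814425 -300.91530135   16.        ] 76.21918272929112
unit sc [[481.9, -72.0, 135.0], [457.5, 56.7, 135.0], [582.2, 81.0, 135.0], [607.6, -45.9, 135.0]] [532.2893127    4.96802461 135.        ]
(array([ 432.13143963, -343.38883589,   13.13720551]), np.float64(0.5300857934376495)) (array([ 461.25791536, -221.40383696,   11.89518657]), np.float64(0.10541039877578588)) (array([ 604.67722682, -255.46360426,    5.46728481]), np.float64(0.2859181876417714)) (array([ 574.86646525, -380.02798566,    6.52190532]), np.float64(0.11622758064342711))
```

View pics/ov_top.png

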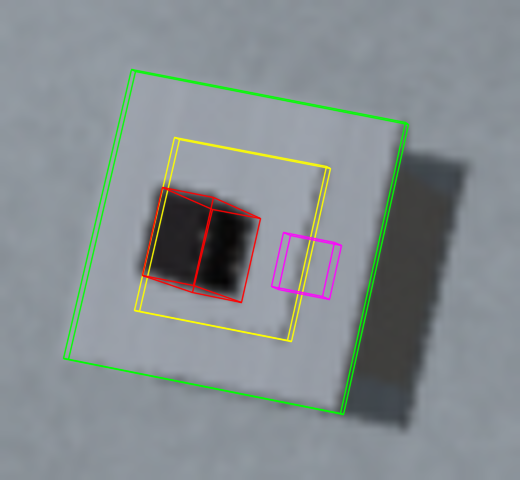

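View pics/ov_scene.png

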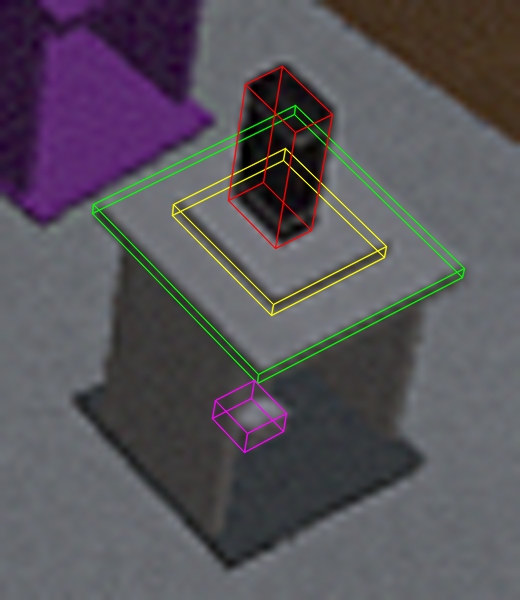

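Run:
```python
from h import *
from scipy.spatial.transform import Rotation as R
M=R.from_quat([-0.1416656,0.69279498,0.14316931,0.69243665]).as_matrix();print(M.round(3))
print('yaw of tool y',np.degrees(np.arctan2(M[1,1],M[0,1])),'tool z',np.degrees(np.arctan2(M[1,2],M[0,2])))
P=proj('top',tf((531.5,4,0),[(28*np.cos(a),28*np.sin(a),46) for a in np.linspace(0,2*np.pi,100)]))
t=cv2.imread('pics/top0.png')[225:272,306:356]
a=cv2.resize(t,None,fx=12,fy=12,interpolation=cv2.INTER_CUBIC);a=cv2.convertScaleAbs(a,alpha=1.3,beta=-20)
b=a.copy()
for p in P: cv2.circle(b,tuple(((p-[306,225]+.5)*12).astype(int).tolist()),1,(0,0,255),-1)
for r,z,col in((35.5,46,(0,255,0)),(26,48,(255,0,0))):
  for p in proj('top',tf((531.5,4,0),[(r*np.cos(q),r*np.sin(q),z) for q in np.linspace(0,2*np.pi,100)])): cv2.circle(b,tuple(((p-[306,225]+.5)*12).astype(int).tolist()),1,col,-1)
cv2.imwrite('pics/ring.png',a);cv2.imwrite('pics/ring_o.png',b)
```

```text
[[-0.001 -0.395  0.919]
 [ 0.002  0.919  0.395]
 [-1.     0.002 -0.   ]]
yaw of tool y 113.23870562279642 tool z 23.238714143654946
```

View pics/ring_o.png

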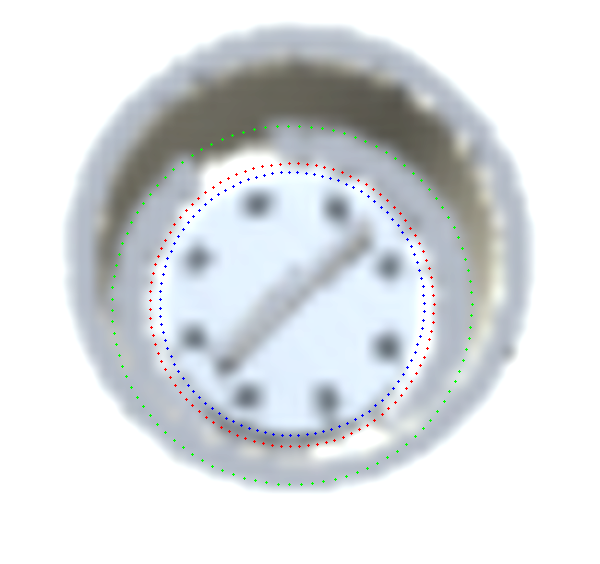

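View pics/ring.png

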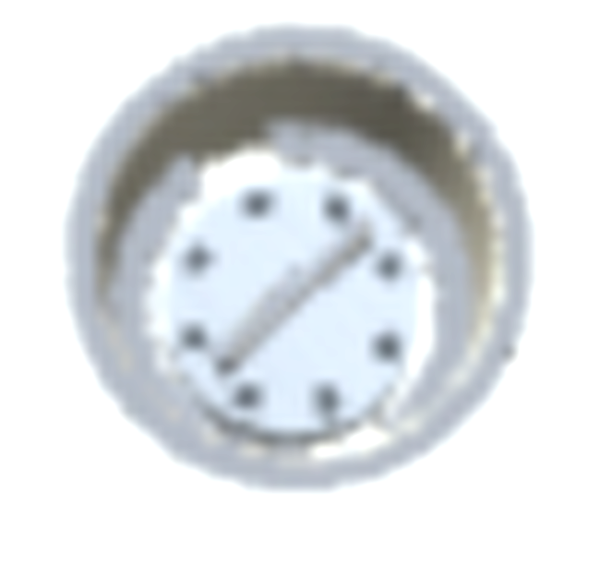

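```bash
cat > mv.py <<'E'
import sys,numpy as np
from bench import arm
from scipy.spatial.transform import Rotation as R
def goto(x,y,z,yaw):
    """tool down, tool-y yaw deg -> row"""
    s=arm.read_state(); M=R.from_quat(s['ee_rot']).as_matrix()
    a=np.radians(yaw); yy=np.array([np.cos(a),np.sin(a),0]); xx=np.array([0,0,-1.]); T=np.c_[xx,yy,np.cross(xx,yy)]
    d=M.T@(np.array([x,y,z])-s['position'])/1000; w=np.degrees(R.from_matrix(M.T@T).as_rotvec())
    print('t',round(s['clock'],2),'pos',s['position'].round(1),'yaw',round(float(np.degrees(np.arctan2(M[1,1],M[0,1]))),1),'F',s['contact_force'].round(2),'T',s['wrist_torque'].round(2),'grip',round(float(s['gripper_width']),1),'j',s['joints'].round(2))
    print('d',d.round(4),'w',w.round(1))
if __name__=='__main__': goto(*map(float,sys.argv[1:5]))
E
python3 mv.py 539 279 240 77.9
python3 - <<'E'
from h import *
z=lambda p:np.array(p)/12+[306,225]-0.5
n=onz('top',[z((235,150)),z((355,450))],46); b=onz('top',[z((228,368)),z((370,232))],66.5)
for v in(n,b): d=v[0]-v[1]; print(v.mean(0),np.linalg.norm(d),np.degrees(np.arctan2(d[1],d[0])))
E
```

```text
t 0.8 pos [ 246.7 -574.2  195.5] yaw 113.2 F [-0.25  0.33  1.04] T [0.05 0.02 0.  ] grip 85.2 j [-0.91  0.38  0.01 -0.   -1.19 -0.26]
d [-0.0445  0.6686  0.6053] w [35.3  0.   0. ]
[532.50759131   3.42366048  46.        ] 63.88738383203294 20.62524698054413
[530.45565345   2.90068716  66.5       ] 38.115664144041034 132.8294216731279
```

>>> arm_command([
  {"dx": -0.045,"dy": 0.669,"dz": 0.605,"wx": 35.3,"gripper": -1},
  {"dx": -0.045,"dy": 0.669,"dz": 0.605,"wx": 35.3,"gripper": -1},
  {"dx": -0.045,"dy": 0.669,"dz": 0.605,"wx": 35.3,"gripper": -1},
  {"dx": -0.045,"dy": 0.669,"dz": 0.605,"wx": 35.3,"gripper": -1},
  {"dx": -0.045,"dy": 0.669,"dz": 0.605,"wx": 35.3,"gripper": -1},
  {"dx": -0.045,"dy": 0.669,"dz": 0.605,"wx": 35.3,"gripper": -1},
  {"dx": -0.045,"dy": 0.669,"dz": 0.605,"wx": 35.3,"gripper": -1},
  {"dx": -0.045,"dy": 0.669,"dz": 0.605,"wx": 35.3,"gripper": -1},
])

```text
validation failed for argument at $.ro...
```

```bash
python3 mv.py 539 279 240 77.9
```

```text
t 0.8 pos [ 246.7 -574.2  195.5] yaw 113.2 F [-0.25  0.33  1.04] T [0.05 0.02 0.  ] grip 85.2 j [-0.91  0.38  0.01 -0.   -1.19 -0.26]
d [-0.0445  0.6686  0.6053] w [35.3  0.   0. ]
```

>>> arm_command([
  {"dx": -0.045,"dy": 0.669,"dz": 0.605,"wx": 35.3,"wy": 0,"wz": 0,"gripper": -1},
  {"dx": -0.045,"dy": 0.669,"dz": 0.605,"wx": 35.3,"wy": 0,"wz": 0,"gripper": -1},
  {"dx": -0.045,"dy": 0.669,"dz": 0.605,"wx": 35.3,"wy": 0,"wz": 0,"gripper": -1},
  {"dx": -0.045,"dy": 0.669,"dz": 0.605,"wx": 35.3,"wy": 0,"wz": 0,"gripper": -1},
  {"dx": -0.045,"dy": 0.669,"dz": 0.605,"wx": 35.3,"wy": 0,"wz": 0,"gripper": -1},
  {"dx": -0.045,"dy": 0.669,"dz": 0.605,"wx": 35.3,"wy": 0,"wz": 0,"gripper": -1},
  {"dx": -0.045,"dy": 0.669,"dz": 0.605,"wx": 35.3,"wy": 0,"wz": 0,"gripper": -1},
  {"dx": -0.045,"dy": 0.669,"dz": 0.605,"wx": 35.3,"wy": 0,"wz": 0,"gripper": -1},
])

```text
clock: 1.6
position: [372.6, -206.5, 215.5]
ee_rot: [0.074, 0.703, -0.074, 0.704]
contact_force: [1.3, -0.4, 0.4]
gripper_width: 85.5
```

```bash
python3 mv.py 539 279 240 77.9
```

```text
t 1.6 pos [ 372.6 -206.5  215.5] yaw 77.9 F [ 1.29 -0.43  0.37] T [-0.   -0.13  0.03] grip 85.5 j [-0.12  0.02 -0.41  0.   -1.14 -1.66]
d [-0.0244  0.5095  0.0613] w [0.  0.1 0. ]
```

>>> arm_command([
  {"dx": -0.024,"dy": 0.51,"dz": 0.061,"wx": 0,"wy": 0,"wz": 0,"gripper": -1},
  {"dx": -0.024,"dy": 0.51,"dz": 0.061,"wx": 0,"wy": 0,"wz": 0,"gripper": -1},
  {"dx": -0.024,"dy": 0.51,"dz": 0.061,"wx": 0,"wy": 0,"wz": 0,"gripper": -1},
  {"dx": -0.024,"dy": 0.51,"dz": 0.061,"wx": 0,"wy": 0,"wz": 0,"gripper": -1},
  {"dx": -0.024,"dy": 0.51,"dz": 0.061,"wx": 0,"wy": 0,"wz": 0,"gripper": -1},
  {"dx": -0.024,"dy": 0.51,"dz": 0.061,"wx": 0,"wy": 0,"wz": 0,"gripper": -1},
  {"dx": -0.024,"dy": 0.51,"dz": 0.061,"wx": 0,"wy": 0,"wz": 0,"gripper": -1},
  {"dx": -0.024,"dy": 0.51,"dz": 0.061,"wx": 0,"wy": 0,"wz": 0,"gripper": -1},
])

```text
clock: 2.4
position: [501.7, 172.0, 234.5]
ee_rot: [0.074, 0.702, -0.074, 0.704]
contact_force: [1.2, -0.6, -0.1]
gripper_width: 85.5
```

```bash
python3 mv.py 539 279 170 77.9
```

```text
t 2.4 pos [501.7 172.  234.5] yaw 78.0 F [ 1.16 -0.64 -0.1 ] T [-0.07 -0.15  0.02] grip 85.5 j [ 0.64  0.2  -0.16  0.   -1.21 -2.42]
d [0.0646 0.1123 0.0141] w [ 0.1  0.1 -0. ]
```

>>> arm_command([
  {"dx": 0,"dy": 0.0425,"dz": 0.005,"wx": 0,"wy": 0,"wz": 0,"gripper": -1},
  {"dx": 0,"dy": 0.08,"dz": 0.01,"wx": 0,"wy": 0,"wz": 0,"gripper": -1},
  {"dx": 0,"dy": 0.112,"dz": 0.014,"wx": 0,"wy": 0,"wz": 0,"gripper": -1},
  {"dx": 0.0,"dy": 0.112,"dz": 0.014,"wx": 0,"wy": 0,"wz": 0,"gripper": -1},
  {"dx": 0.025,"dy": 0.112,"dz": 0.014,"wx": 0,"wy": 0,"wz": 0,"gripper": -1},
  {"dx": 0.05,"dy": 0.112,"dz": 0.014,"wx": 0,"wy": 0,"wz": 0,"gripper": -1},
  {"dx": 0.064,"dy": 0.112,"dz": 0.014,"wx": 0,"wy": 0,"wz": 0,"gripper": -1},
  {"dx": 0.064,"dy": 0.112,"dz": 0.014,"wx": 0,"wy": 0,"wz": 0,"gripper": -1},
])

```text
clock: 3.2
position: [537.3, 277.1, 168.3]
ee_rot: [0.073, 0.704, -0.075, 0.703]
contact_force: [-0.5, 0.0, -0.1]
gripper_width: 85.5
```

```bash
python3 mv.py 539 279 109 77.9
python3 - <<'E'
from bench import get_image
import cv2
for n,(x,y,w,h) in (("scene",(330,90,100,130)),("top",(150,190,110,100))):
    d=get_image(n)["img"][:,:,::-1]; cv2.imwrite(f"pics/{n}_gr.png",cv2.resize(d[y:y+h,x:x+w],None,fx=4.5,fy=4.5,interpolation=cv2.INTER_CUBIC))
E
```

```text
t 3.2 pos [537.3 277.1 168.3] yaw 77.9 F [-0.49  0.03 -0.12] T [-0.03  0.03  0.02] grip 85.5 j [ 0.74  0.37 -0.08  0.   -1.12 -2.53]
d [0.0593 0.0024 0.0013] w [ 0.  -0.1  0.2]
```

View pics/scene_gr.png

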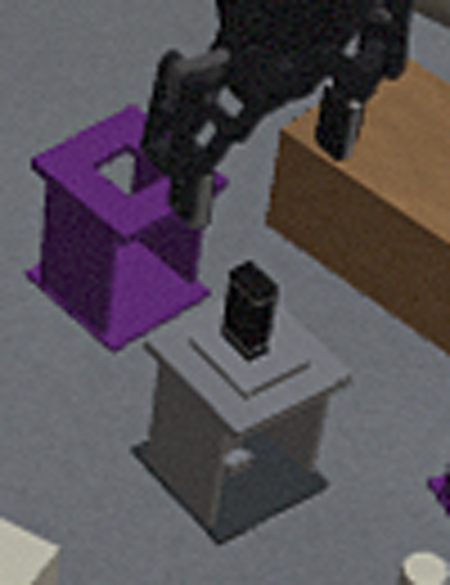

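View pics/top_gr.png

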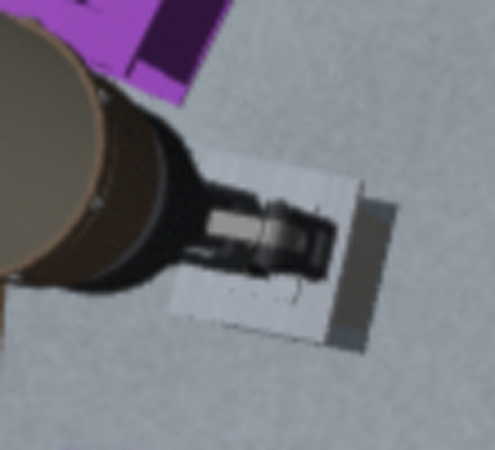

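Run:
```python
from h import *
a=np.radians(77.9);u=np.array([np.cos(a),np.sin(a),0])
for z in (168,181):
  c=np.array([537.3,277.1,z])
  print(z,((proj('scene',[c-u*43,c,c+u*43])-[330,90]+.5)*4.5).round(), ((proj('top',[c-u*43,c,c+u*43])-[150,190]+.5)*4.5).round())
print(((proj('scene',[[538.8,278.8,151]])-[330,90]+.5)*4.5).round())
```

```text
168 [[187. 289.]
 [252. 258.]
 [316. 227.]] [[319. 263.]
 [229. 245.]
 [139. 227.]]
181 [[189. 271.]
 [255. 240.]
 [319. 209.]] [[312. 260.]
 [221. 242.]
 [130. 224.]]
[[253. 281.]]
```

Run:
```python
from h import *
S=lambda p,o:np.array(p)/4.5+o-.39
for a,b in (((190,225),(318,262)),((190,225),(305,262)),((190,225),(318,245)),((190,225),(335,245))): print(tri(S(a,[330,90]),S(b,[150,190])))
```

```text
(array([525.78681204, 226.6336853 , 215.65419382]), np.float64(1.366440716803377))
(array([524.96884857, 231.73377754, 212.38505695]), np.float64(0.647482246653103))
(array([531.18683295, 223.58416961, 222.06722224]), np.float64(0.5532507320544526))
(array([532.21862933, 217.03005474, 226.25110276]), np.float64(1.494326005541126))
```

>>> arm_command([
  {"dx": 0.006,"dy": 0.002,"dz": 0.001,"wx": 0,"wy": 0,"wz": 0,"gripper": -1},
  {"dx": 0.012,"dy": 0.002,"dz": 0.001,"wx": 0,"wy": 0,"wz": 0,"gripper": -1},
  {"dx": 0.018,"dy": 0.002,"dz": 0.001,"wx": 0,"wy": 0,"wz": 0,"gripper": -1},
  {"dx": 0.024,"dy": 0.002,"dz": 0.001,"wx": 0,"wy": 0,"wz": 0,"gripper": -1},
  {"dx": 0.028,"dy": 0.002,"dz": 0.001,"wx": 0,"wy": 0,"wz": 0,"gripper": -1},
  {"dx": 0.028,"dy": 0.002,"dz": 0.001,"wx": 0,"wy": 0,"wz": 0,"gripper": -1},
  {"dx": 0.028,"dy": 0.002,"dz": 0.001,"wx": 0,"wy": 0,"wz": 0,"gripper": -0.3},
  {"dx": 0.028,"dy": 0.002,"dz": 0.001,"wx": 0,"wy": 0,"wz": 0,"gripper": -0.3},
])

```text
clock: 4.1
position: [540.8, 280.2, 143.6]
ee_rot: [0.074, 0.702, -0.074, 0.704]
contact_force: [0.2, -0.0, -0.7]
gripper_width: 58.8
```

```bash
python3 mv.py 539 279 109 77.9
python3 - <<'E'
from bench import get_image
import cv2
for n,(x,y,w,h) in (("scene",(330,90,100,130)),("top",(150,190,110,100))):
    d=get_image(n)["img"][:,:,::-1]; cv2.imwrite(f"pics/{n}_gr2.png",cv2.resize(d[y:y+h,x:x+w],None,fx=4.5,fy=4.5,interpolation=cv2.INTER_CUBIC))
E
```

```text
t 4.1 pos [540.8 280.2 143.6] yaw 78.0 F [ 0.19 -0.03 -0.66] T [0.07 0.04 0.01] grip 58.8 j [ 0.74  0.4  -0.11  0.   -1.06 -2.53]
d [ 0.0346 -0.0016 -0.0016] w [ 0.1  0.2 -0.1]
```

View pics/scene_gr2.png

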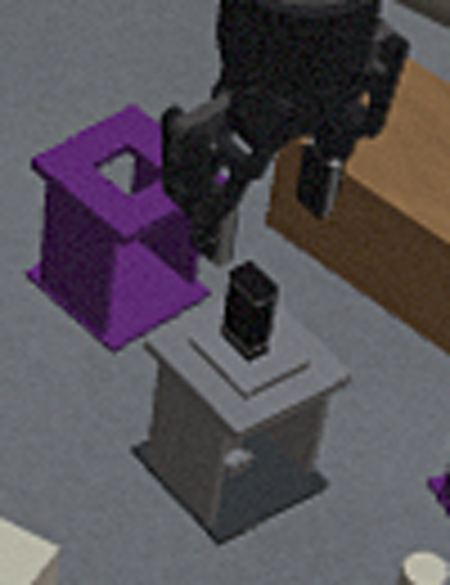

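View pics/top_gr2.png

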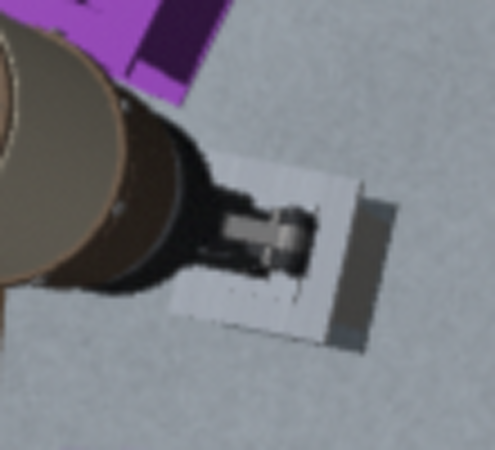

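>>> arm_command([
  {"dx": 0.006,"dy": -0.001,"dz": -0.001,"wx": 0,"wy": 0,"wz": 0,"gripper": -0.3},
  {"dx": 0.012,"dy": -0.0015,"dz": -0.0015,"wx": 0,"wy": 0,"wz": 0,"gripper": -0.3},
  {"dx": 0.018,"dy": -0.0015,"dz": -0.0015,"wx": 0,"wy": 0,"wz": 0,"gripper": -0.3},
  {"dx": 0.024,"dy": -0.0015,"dz": -0.0015,"wx": 0,"wy": 0,"wz": 0,"gripper": 0.0},
  {"dx": 0.029,"dy": -0.0015,"dz": -0.0015,"wx": 0,"wy": 0,"wz": 0,"gripper": 0.2},
  {"dx": 0.031,"dy": -0.0015,"dz": -0.0015,"wx": 0,"wy": 0,"wz": 0,"gripper": 0.3},
  {"dx": 0.031,"dy": -0.0015,"dz": -0.0015,"wx": 0,"wy": 0,"wz": 0,"gripper": 0.3},
  {"dx": 0.031,"dy": -0.0015,"dz": -0.0015,"wx": 0,"wy": 0,"wz": 0,"gripper": 0.3},
])

```text
clock: 5.0
position: [539.3, 279.1, 112.8]
ee_rot: [0.074, 0.702, -0.074, 0.704]
contact_force: [0.4, -0.5, -0.6]
gripper_width: 29.7
```

```bash
python3 mv.py 539 279 109 77.9
python3 - <<'E'
from bench import get_image
import cv2
for n,(x,y,w,h) in (("scene",(330,90,100,130)),("top",(150,190,110,100))):
    d=get_image(n)["img"][:,:,::-1]; cv2.imwrite(f"pics/{n}_gr3.png",cv2.resize(d[y:y+h,x:x+w],None,fx=4.5,fy=4.5,interpolation=cv2.INTER_CUBIC))
E
```

```text
t 5.0 pos [539.3 279.1 112.8] yaw 78.0 F [ 0.42 -0.47 -0.61] T [0.03 0.04 0.02] grip 29.7 j [ 0.75  0.42 -0.16  0.   -0.99 -2.53]
d [ 0.0038 -0.0002 -0.0002] w [ 0.1  0.2 -0.1]
```

View pics/scene_gr3.png

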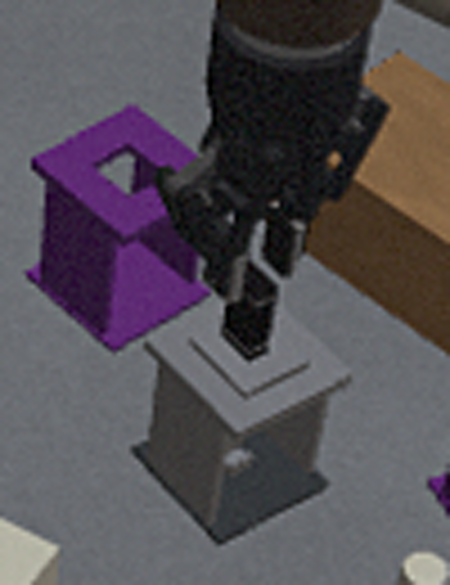

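View pics/top_gr3.png

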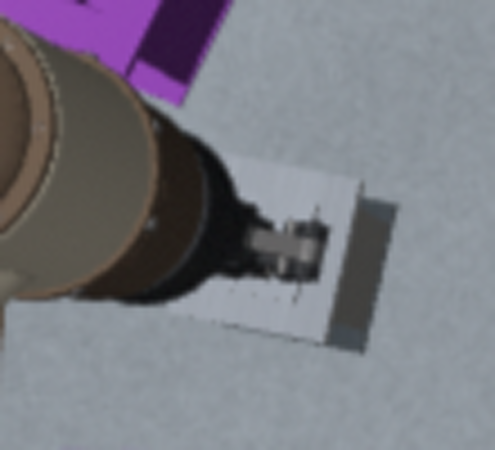

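>>> arm_command([
  {"dx": 0.003,"dy": 0,"dz": 0,"wx": 0,"wy": 0,"wz": 0,"gripper": 0.3},
  {"dx": 0.006,"dy": 0,"dz": 0,"wx": 0,"wy": 0,"wz": 0,"gripper": 0.3},
  {"dx": 0.008,"dy": 0,"dz": 0,"wx": 0,"wy": 0,"wz": 0,"gripper": 0.3},
  {"dx": 0.008,"dy": 0,"dz": 0,"wx": 0,"wy": 0,"wz": 0,"gripper": 0.3},
  {"dx": 0.008,"dy": 0,"dz": 0,"wx": 0,"wy": 0,"wz": 0,"gripper": 0.3},
  {"dx": 0.008,"dy": 0,"dz": 0,"wx": 0,"wy": 0,"wz": 0,"gripper": 0.3},
  {"dx": 0.008,"dy": 0,"dz": 0,"wx": 0,"wy": 0,"wz": 0,"gripper": 0.3},
  {"dx": 0.008,"dy": 0,"dz": 0,"wx": 0,"wy": 0,"wz": 0,"gripper": 0.3},
])

```text
clock: 5.9
position: [539.4, 279.2, 105.0]
ee_rot: [0.075, 0.702, -0.074, 0.705]
contact_force: [-0.6, 0.5, 0.5]
gripper_width: 29.9
```

```bash
python3 mv.py 539 279 105 77.9
python3 - <<'E'
from bench import get_image
from h import *
d=get_image("scene")["img"][:,:,::-1]; x,y,w,h=350,120,70,75
a=cv2.resize(d[y:y+h,x:x+w],None,fx=8,fy=8,interpolation=cv2.INTER_CUBIC);a=cv2.convertScaleAbs(a,alpha=1.8,beta=10)
cv2.imwrite("pics/gr4.png",a)
c=np.array([539,279,0]);u=np.array([np.cos(np.radians(78)),np.sin(np.radians(78)),0])*15;v=np.array([np.cos(np.radians(-12)),np.sin(np.radians(-12)),0])*11
for z in (104,115,125,135): print(z,((proj('scene',[c+[0,0,z]-u+v,c+[0,0,z]-u-v,c+[0,0,z]+u+v])-[x,y]+.5)*8).round().tolist())
E
```

```text
t 5.9 pos [539.4 279.2 105. ] yaw 78.0 F [-0.62  0.54  0.51] T [0.   0.01 0.02] grip 29.9 j [ 0.75  0.43 -0.17  0.   -0.97 -2.53]
d [ 0.     -0.0003 -0.0003] w [ 0.1  0.2 -0.1]
104 [[255.0, 410.0], [211.0, 366.0], [332.0, 371.0]]
115 [[259.0, 385.0], [215.0, 341.0], [337.0, 346.0]]
125 [[263.0, 362.0], [219.0, 318.0], [341.0, 323.0]]
135 [[267.0, 339.0], [222.0, 295.0], [345.0, 300.0]]
```

View pics/gr4.png

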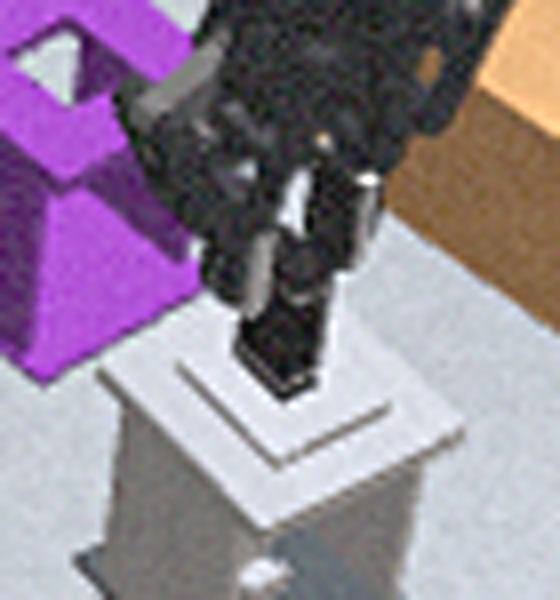

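>>> arm_command([
  {"dx": 0.001,"dy": 0,"dz": 0,"wx": 0,"wy": 0,"wz": 0,"gripper": 0.3},
  {"dx": 0.002,"dy": 0,"dz": 0,"wx": 0,"wy": 0,"wz": 0,"gripper": 0.3},
  {"dx": 0.003,"dy": 0,"dz": 0,"wx": 0,"wy": 0,"wz": 0,"gripper": 0.3},
  {"dx": 0.004,"dy": 0,"dz": 0,"wx": 0,"wy": 0,"wz": 0,"gripper": 0.3},
  {"dx": 0.005,"dy": 0,"dz": 0,"wx": 0,"wy": 0,"wz": 0,"gripper": 0.3},
  {"dx": 0.006,"dy": 0,"dz": 0,"wx": 0,"wy": 0,"wz": 0,"gripper": 0.3},
  {"dx": 0.007,"dy": 0,"dz": 0,"wx": 0,"wy": 0,"wz": 0,"gripper": 0.3},
  {"dx": 0.008,"dy": 0,"dz": 0,"wx": 0,"wy": 0,"wz": 0,"gripper": 0.3},
])

```text
clock: 6.75
position: [539.4, 279.2, 96.9]
ee_rot: [0.075, 0.702, -0.074, 0.705]
contact_force: [-0.9, 0.1, 1.0]
gripper_width: 29.8
```

```bash
python3 mv.py 539 279 95 77.9
python3 - <<'E'
from bench import get_image
from h import *
d=get_image("scene")["img"][:,:,::-1]; x,y,w,h=350,120,70,75
a=cv2.resize(d[y:y+h,x:x+w],None,fx=8,fy=8,interpolation=cv2.INTER_CUBIC);a=cv2.convertScaleAbs(a,alpha=1.8,beta=10)
cv2.imwrite("pics/gr5.png",a)
E
```

```text
t 6.75 pos [539.4 279.2  96.9] yaw 78.0 F [-0.93  0.07  0.98] T [ 0.05 -0.03 -0.04] grip 29.8 j [ 0.75  0.44 -0.17  0.   -0.96 -2.53]
d [ 0.0019 -0.0003 -0.0003] w [ 0.1  0.2 -0.1]
```

View pics/gr5.png

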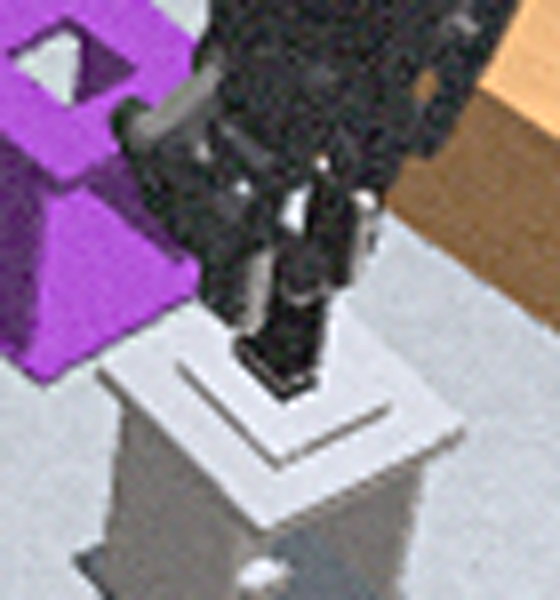

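>>> arm_command([
  {"dx": 0.003,"dy": 0,"dz": 0,"wx": 0,"wy": 0,"wz": 0,"gripper": 0.3},
  {"dx": 0.006,"dy": 0,"dz": 0,"wx": 0,"wy": 0,"wz": 0,"gripper": 0.3},
  {"dx": 0.009,"dy": 0,"dz": 0,"wx": 0,"wy": 0,"wz": 0,"gripper": 0.3},
  {"dx": 0.012,"dy": 0,"dz": 0,"wx": 0,"wy": 0,"wz": 0,"gripper": 0.3},
  {"dx": 0.015,"dy": 0,"dz": 0,"wx": 0,"wy": 0,"wz": 0,"gripper": 0.3},
  {"dx": 0.017,"dy": 0,"dz": 0,"wx": 0,"wy": 0,"wz": 0,"gripper": 0.3},
  {"dx": 0.018,"dy": 0,"dz": 0,"wx": 0,"wy": 0,"wz": 0,"gripper": 0.3},
  {"dx": 0.018,"dy": 0,"dz": 0,"wx": 0,"wy": 0,"wz": 0,"gripper": 0.3},
])

```text
clock: 7.6
position: [539.3, 279.1, 78.6]
ee_rot: [0.074, 0.702, -0.074, 0.704]
contact_force: [-0.6, 0.3, -1.2]
gripper_width: 29.8
```

```bash
python3 mv.py 539 279 75 77.9
python3 - <<'E'
from bench import get_image
from h import *
d=get_image("scene")["img"][:,:,::-1]; x,y,w,h=350,120,70,75
a=cv2.resize(d[y:y+h,x:x+w],None,fx=8,fy=8,interpolation=cv2.INTER_CUBIC);a=cv2.convertScaleAbs(a,alpha=1.8,beta=10)
cv2.imwrite("pics/gr6.png",a)
E
```

```text
t 7.6 pos [539.3 279.1  78.6] yaw 78.0 F [-0.63  0.28 -1.18] T [ 0.   -0.   -0.02] grip 29.8 j [ 0.75  0.46 -0.2   0.   -0.92 -2.53]
d [ 0.0036 -0.0002 -0.0003] w [ 0.1  0.2 -0.1]
```

View pics/gr6.png

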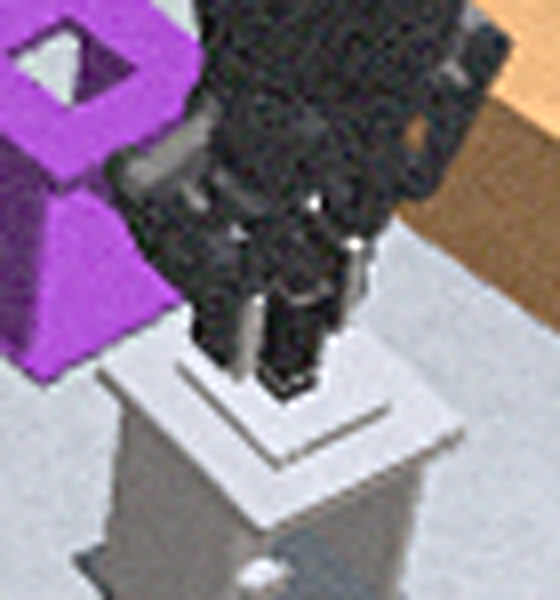

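>>> arm_command([
  {"dx": 0.002,"dy": 0,"dz": 0,"wx": 0,"wy": 0,"wz": 0,"gripper": 0.3},
  {"dx": 0.004,"dy": 0,"dz": 0,"wx": 0,"wy": 0,"wz": 0,"gripper": 0.3},
  {"dx": 0.005,"dy": 0,"dz": 0,"wx": 0,"wy": 0,"wz": 0,"gripper": 0.4},
  {"dx": 0.005,"dy": 0,"dz": 0,"wx": 0,"wy": 0,"wz": 0,"gripper": 0.5},
  {"dx": 0.005,"dy": 0,"dz": 0,"wx": 0,"wy": 0,"wz": 0,"gripper": 0.6},
  {"dx": 0.005,"dy": 0,"dz": 0,"wx": 0,"wy": 0,"wz": 0,"gripper": 0.8},
  {"dx": 0.005,"dy": 0,"dz": 0,"wx": 0,"wy": 0,"wz": 0,"gripper": 1},
  {"dx": 0.005,"dy": 0,"dz": 0,"wx": 0,"wy": 0,"wz": 0,"gripper": 1},
])

```text
clock: 8.45
position: [539.5, 279.3, 73.9]
ee_rot: [0.075, 0.702, -0.074, 0.705]
contact_force: [0.2, -0.5, -0.2]
gripper_width: 13.1
```

```bash
python3 mv.py 539 279 75 77.9
python3 - <<'E'
from bench import get_image
from h import *
d=get_image("scene")["img"][:,:,::-1]; x,y,w,h=350,120,70,75
a=cv2.resize(d[y:y+h,x:x+w],None,fx=8,fy=8,interpolation=cv2.INTER_CUBIC);a=cv2.convertScaleAbs(a,alpha=1.8,beta=10)
cv2.imwrite("pics/gr7.png",a)
E
```

```text
t 8.45 pos [539.5 279.3  73.9] yaw 78.0 F [ 0.22 -0.47 -0.2 ] T [-0.03 -0.02 -0.02] grip 13.1 j [ 0.75  0.46 -0.2   0.   -0.91 -2.53]
d [-0.0011 -0.0004 -0.0005] w [ 0.1  0.2 -0.1]
```

View pics/gr7.png

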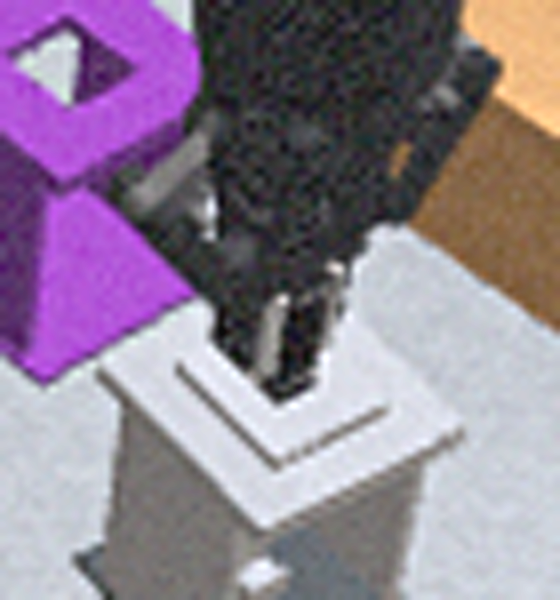

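>>> arm_command([
  {"dx": -0.005,"dy": 0,"dz": 0,"wx": 0,"wy": 0,"wz": 0,"gripper": 1},
  {"dx": -0.02,"dy": 0,"dz": 0,"wx": 0,"wy": 0,"wz": 0,"gripper": 1},
  {"dx": -0.04,"dy": 0,"dz": 0,"wx": 0,"wy": 0,"wz": 0,"gripper": 1},
  {"dx": -0.065,"dy": 0,"dz": 0,"wx": 0,"wy": 0,"wz": 0,"gripper": 1},
  {"dx": -0.09,"dy": 0,"dz": 0,"wx": 0,"wy": 0,"wz": 0,"gripper": 1},
  {"dx": -0.115,"dy": 0,"dz": 0,"wx": 0,"wy": 0,"wz": 0,"gripper": 1},
  {"dx": -0.14,"dy": 0,"dz": 0,"wx": 0,"wy": 0,"wz": 0,"gripper": 1},
  {"dx": -0.155,"dy": 0,"dz": 0,"wx": 0,"wy": 0,"wz": 0,"gripper": 1},
])

```text
clock: 9.3
position: [539.3, 279.3, 231.3]
ee_rot: [0.075, 0.701, -0.073, 0.705]
contact_force: [0.7, 1.2, -1.5]
gripper_width: 13.2
```

```bash
python3 mv.py 513 -12 240 131.7
python3 - <<'E'
from bench import get_image
from h import *
for n,(x,y,w,h) in (("scene",(330,60,100,130)),("top",(150,190,110,100))):
    d=get_image(n)["img"][:,:,::-1]; cv2.imwrite(f"pics/{n}_l.png",cv2.resize(d[y:y+h,x:x+w],None,fx=4.5,fy=4.5,interpolation=cv2.INTER_CUBIC))
E
```

```text
t 9.3 pos [539.3 279.3 231.3] yaw 78.0 F [ 0.74  1.21 -1.52] T [-0.    0.01 -0.04] grip 13.2 j [ 0.75  0.33  0.01  0.   -1.25 -2.53]
d [-0.0096 -0.2904  0.035 ] w [-53.7   0.4  -0. ]
```

View pics/scene_l.png

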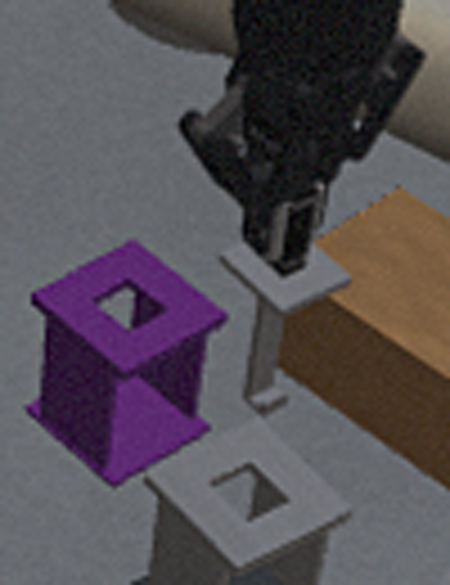

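```bash
cat >> h.py <<'E'
def box(x0,x1,y0,y1,z0,z1): return [(x,y,z) for z in(z0,z1) for x,y in((x0,y0),(x1,y0),(x1,y1),(x0,y1))]
def draw(img,c,sc,o,pose,bx,col):
    p=((proj(c,tf(pose,bx))-o+.5)*sc-.5)
    for a,b in [(0,1),(1,2),(2,3),(3,0),(4,5),(5,6),(6,7),(7,4),(0,4),(1,5),(2,6),(3,7)]:
        cv2.line(img,tuple(p[a].round().astype(int).tolist()),tuple(p[b].round().astype(int).tolist()),col,1,cv2.LINE_AA)
def hookdraw(img,c,sc,o,pose):
    for b,col in((box(-20,30,-22,22,88,93),(0,255,255)),(box(-2.5,2.5,-8,8,0,88),(0,255,0)),(box(-2.5,14.5,-8,8,0,4),(255,0,255)),(box(10.5,14.5,-8,8,4,9),(255,0,255))): draw(img,c,sc,o,pose,b,col)
def shot(n,o,w,h,sc,name,pose=None,alpha=1.3,side=True):
    from bench import get_image
    d=get_image(n)["img"][:,:,::-1]; a=cv2.resize(d[o[1]:o[1]+h,o[0]:o[0]+w],None,fx=sc,fy=sc,interpolation=cv2.INTER_CUBIC);a=cv2.convertScaleAbs(a,alpha=alpha)
    if pose is not None:
        b=a.copy(); hookdraw(b,c=n,sc=sc,o=np.array(o),pose=pose); a=np.hstack([a,b]) if side else b
    cv2.imwrite(f'pics/{name}.png',a)
E
python3 - <<'E'
from h import *
y=np.radians(-12.1)
shot('scene',(370,90),55,80,7,'s_l2',(539,279,y,165.4))
shot('top',(170,200),80,80,5,'t_l2',(539,279,y,165.4))
E
```

```text
(no output)
```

View pics/s_l2.png

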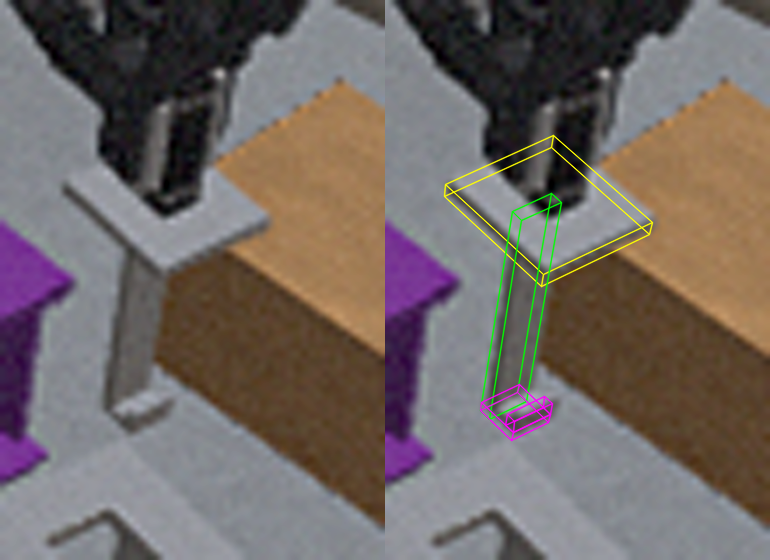

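View pics/t_l2.png

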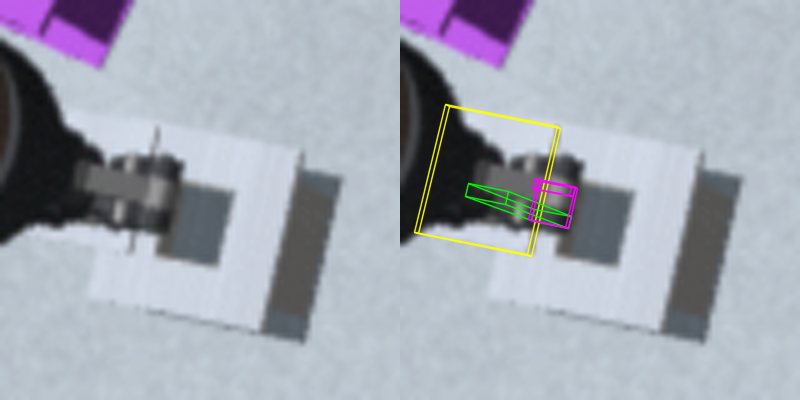

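```bash
python3 mv.py 514 -11 231 131.7
```

```text
t 9.5 pos [538.3 278.9 228.2] yaw 78.0 F [-0.67 -0.49 -1.46] T [-0.01  0.03  0.04] grip 13.1 j [ 0.75  0.33  0.01  0.   -1.25 -2.53]
d [-0.0031 -0.2886  0.0368] w [-53.7   0.2  -0. ]
```

>>> arm_command([
  {"dx": -0.003,"dy": -0.03,"dz": 0.004,"wx": -6,"wy": 0,"wz": 0,"gripper": 1},
  {"dx": -0.003,"dy": -0.07,"dz": 0.009,"wx": -13,"wy": 0,"wz": 0,"gripper": 1},
  {"dx": -0.003,"dy": -0.115,"dz": 0.015,"wx": -21,"wy": 0,"wz": 0,"gripper": 1},
  {"dx": -0.003,"dy": -0.16,"dz": 0.02,"wx": -29,"wy": 0,"wz": 0,"gripper": 1},
  {"dx": -0.003,"dy": -0.205,"dz": 0.026,"wx": -37,"wy": 0,"wz": 0,"gripper": 1},
  {"dx": -0.003,"dy": -0.25,"dz": 0.032,"wx": -45,"wy": 0,"wz": 0,"gripper": 1},
  {"dx": -0.003,"dy": -0.28,"dz": 0.036,"wx": -51,"wy": 0,"wz": 0,"gripper": 1},
  {"dx": -0.003,"dy": -0.2886,"dz": 0.0368,"wx": -53.7,"wy": 0,"wz": 0,"gripper": 1},
])

```text
clock: 10.3
position: [512.2, -13.8, 229.2]
ee_rot: [-0.251, 0.661, 0.251, 0.661]
contact_force: [-0.1, 0.7, -1.6]
gripper_width: 13.5
```

```bash
python3 mv.py 514 -11 205 131.7
```

```text
t 10.3 pos [512.2 -13.8 229.2] yaw 131.6 F [-0.15  0.71 -1.6 ] T [ 0.07 -0.05 -0.04] grip 13.5 j [ 0.29  0.17 -0.21 -0.   -1.2  -1.13]
d [0.0242 0.0009 0.0032] w [-0.1 -0.  -0. ]
```

>>> arm_command([
  {"dx": 0.0,"dy": 0.001,"dz": 0.003,"wx": 0,"wy": 0,"wz": 0,"gripper": 1},
  {"dx": 0.004,"dy": 0.001,"dz": 0.003,"wx": 0,"wy": 0,"wz": 0,"gripper": 1},
  {"dx": 0.01,"dy": 0.001,"dz": 0.003,"wx": 0,"wy": 0,"wz": 0,"gripper": 1},
  {"dx": 0.015,"dy": 0.001,"dz": 0.003,"wx": 0,"wy": 0,"wz": 0,"gripper": 1},
  {"dx": 0.018,"dy": 0.001,"dz": 0.003,"wx": 0,"wy": 0,"wz": 0,"gripper": 1},
  {"dx": 0.018,"dy": 0.001,"dz": 0.003,"wx": 0,"wy": 0,"wz": 0,"gripper": 1},
  {"dx": 0.018,"dy": 0.001,"dz": 0.003,"wx": 0,"wy": 0,"wz": 0,"gripper": 1},
  {"dx": 0.018,"dy": 0.001,"dz": 0.003,"wx": 0,"wy": 0,"wz": 0,"gripper": 1},
])

```text
clock: 11.1
position: [514.0, -11.0, 211.5]
ee_rot: [-0.251, 0.661, 0.251, 0.661]
contact_force: [0.2, 0.4, -1.8]
gripper_width: 13.3
```

```bash
python3 mv.py 514 -11 205 131.7;  python3 - <<'E'
from h import *
from bench import arm
s=arm.read_state()['position']
p=(s[0]-.3,s[1]-.3,np.radians(41.7),s[2]-66);print(p)
shot('scene',(260,110),80,110,5,'s_w',p)
shot('top',(290,200),80,90,5,'t_w',p)
E
```

```text
t 11.1 pos [514.  -11.  211.5] yaw 131.6 F [ 0.25  0.39 -1.83] T [-0.07 -0.   -0.01] grip 13.3 j [ 0.29  0.18 -0.23 -0.   -1.15 -1.14]
d [ 0.0065 -0.     -0.    ] w [-0.1 -0.  -0. ]
(np.float64(513.7055264390815), np.float64(-11.297304779715116), np.float64(0.7278022980816354), np.float64(145.4615050189136))
```

View pics/s_w.png

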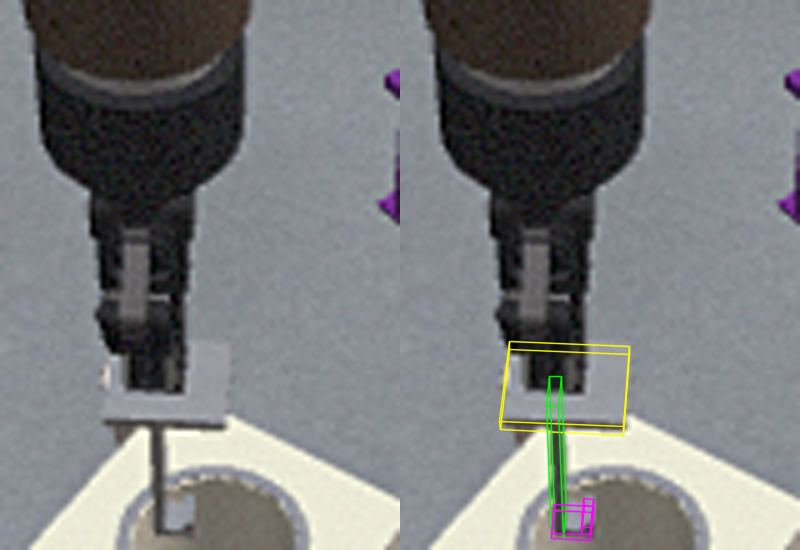

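View pics/t_w.png

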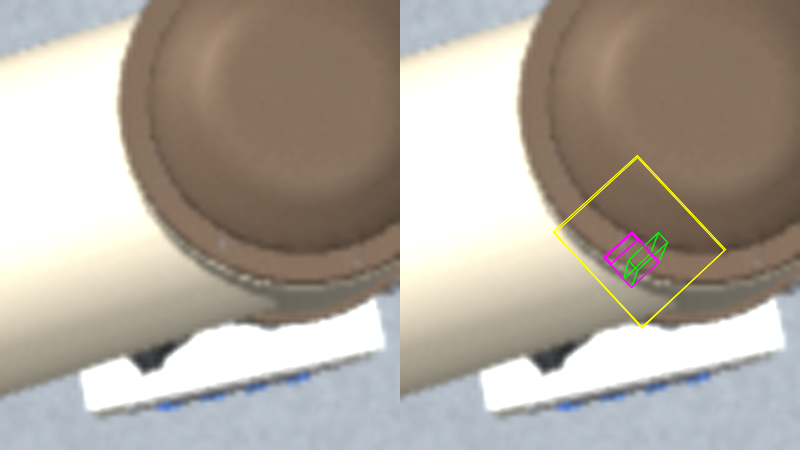

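>>> arm_command([
  {"dx": 0.012,"dy": 0,"dz": 0,"wx": 0,"wy": 0,"wz": 0,"gripper": 1},
  {"dx": 0.027,"dy": 0,"dz": 0,"wx": 0,"wy": 0,"wz": 0,"gripper": 1},
  {"dx": 0.042,"dy": 0,"dz": 0,"wx": 0,"wy": 0,"wz": 0,"gripper": 1},
  {"dx": 0.057,"dy": 0,"dz": 0,"wx": 0,"wy": 0,"wz": 0,"gripper": 1},
  {"dx": 0.07,"dy": 0,"dz": 0,"wx": 0,"wy": 0,"wz": 0,"gripper": 1},
  {"dx": 0.08,"dy": 0,"dz": 0,"wx": 0,"wy": 0,"wz": 0,"gripper": 1},
  {"dx": 0.084,"dy": 0,"dz": 0,"wx": 0,"wy": 0,"wz": 0,"gripper": 1},
  {"dx": 0.085,"dy": 0,"dz": 0,"wx": 0,"wy": 0,"wz": 0,"gripper": 1},
])

```text
clock: 12.0
position: [513.7, -11.1, 125.9]
ee_rot: [-0.251, 0.661, 0.251, 0.661]
contact_force: [-0.2, 0.1, -0.9]
gripper_width: 13.6
```

```bash
python3 mv.py 514 -11 118 131.7
```

```text
t 12.0 pos [513.7 -11.1 125.9] yaw 131.6 F [-0.16  0.12 -0.93] T [-0.    0.05  0.03] grip 13.6 j [ 0.29  0.26 -0.36 -0.   -0.95 -1.14]
d [ 0.0079 -0.0001  0.0003] w [-0.1 -0.1 -0. ]
```

>>> arm_command([
  {"dx": 0.001,"dy": 0,"dz": 0,"wx": 0,"wy": 0,"wz": 0,"gripper": 1},
  {"dx": 0.002,"dy": 0,"dz": 0,"wx": 0,"wy": 0,"wz": 0,"gripper": 1},
  {"dx": 0.003,"dy": 0,"dz": 0,"wx": 0,"wy": 0,"wz": 0,"gripper": 1},
  {"dx": 0.004,"dy": 0,"dz": 0,"wx": 0,"wy": 0,"wz": 0,"gripper": 1},
  {"dx": 0.005,"dy": 0,"dz": 0,"wx": 0,"wy": 0,"wz": 0,"gripper": 1},
  {"dx": 0.006,"dy": 0,"dz": 0,"wx": 0,"wy": 0,"wz": 0,"gripper": 1},
  {"dx": 0.007,"dy": 0,"dz": 0,"wx": 0,"wy": 0,"wz": 0,"gripper": 1},
  {"dx": 0.008,"dy": 0,"dz": 0,"wx": 0,"wy": 0,"wz": 0,"gripper": 1},
])

```text
clock: 12.8
position: [513.7, -11.2, 117.9]
ee_rot: [-0.251, 0.661, 0.251, 0.661]
contact_force: [-0.7, 0.1, -1.3]
gripper_width: 13.0
```

```bash
python3 mv.py 523 -3 117.5 131.7
python3 - <<'E'
from h import *
from bench import arm
s=arm.read_state()['position']
p=(s[0]-.3,s[1]-.3,np.radians(41.7),s[2]-66)
shot('scene',(255,160),95,90,4,'s_w2',p)
E
```

```text
t 12.8 pos [513.7 -11.2 117.9] yaw 131.6 F [-0.68  0.11 -1.32] T [0.01 0.03 0.03] grip 13.0 j [ 0.29  0.27 -0.37 -0.   -0.93 -1.14]
d [ 0.0003 -0.0001  0.0124] w [-0.1 -0.1 -0. ]
```

View pics/s_w2.png

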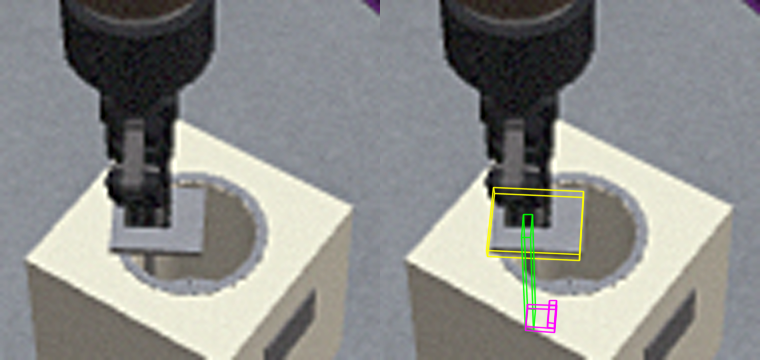

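>>> arm_command([
  {"dx": 0,"dy": 0,"dz": 0.003,"wx": 0,"wy": 0,"wz": 0,"gripper": 1},
  {"dx": 0,"dy": 0,"dz": 0.006,"wx": 0,"wy": 0,"wz": 0,"gripper": 1},
  {"dx": 0,"dy": 0,"dz": 0.009,"wx": 0,"wy": 0,"wz": 0,"gripper": 1},
  {"dx": 0,"dy": 0,"dz": 0.012,"wx": 0,"wy": 0,"wz": 0,"gripper": 1},
  {"dx": 0,"dy": 0,"dz": 0.014,"wx": 0,"wy": 0,"wz": 0,"gripper": 1},
  {"dx": 0,"dy": 0,"dz": 0.0155,"wx": 0,"wy": 0,"wz": 0,"gripper": 1},
  {"dx": 0,"dy": 0,"dz": 0.0165,"wx": 0,"wy": 0,"wz": 0,"gripper": 1},
  {"dx": 0,"dy": 0,"dz": 0.017,"wx": 0,"wy": 0,"wz": 0,"gripper": 1},
])

```text
clock: 13.65
position: [526.3, 0.2, 117.6]
ee_rot: [-0.251, 0.662, 0.251, 0.66]
contact_force: [-0.3, -0.4, -1.1]
gripper_width: 13.5
```

```bash
python3 mv.py 526.5 0.5 124 131.7
```

```text
t 13.65 pos [5.263e+02 2.000e-01 1.176e+02] yaw 131.6 F [-0.26 -0.42 -1.06] T [-0.04 -0.01 -0.02] grip 13.5 j [ 0.31  0.29 -0.34 -0.   -0.94 -1.15]
d [-0.0064  0.0001  0.0003] w [-0.1 -0.1 -0.1]
```

>>> arm_command([
  {"dx": -0.001,"dy": 0,"dz": 0,"wx": 0,"wy": 0,"wz": 0,"gripper": 1},
  {"dx": -0.002,"dy": 0,"dz": 0,"wx": 0,"wy": 0,"wz": 0,"gripper": 1},
  {"dx": -0.003,"dy": 0,"dz": 0,"wx": 0,"wy": 0,"wz": 0,"gripper": 1},
  {"dx": -0.004,"dy": 0,"dz": 0,"wx": 0,"wy": 0,"wz": 0,"gripper": 1},
  {"dx": -0.005,"dy": 0,"dz": 0,"wx": 0,"wy": 0,"wz": 0,"gripper": 1},
  {"dx": -0.006,"dy": 0,"dz": 0,"wx": 0,"wy": 0,"wz": 0,"gripper": 1},
  {"dx": -0.007,"dy": 0,"dz": 0,"wx": 0,"wy": 0,"wz": 0,"gripper": 1},
  {"dx": -0.007,"dy": 0,"dz": 0,"wx": 0,"wy": 0,"wz": 0,"gripper": 1},
])

```text
clock: 14.45
position: [526.4, 0.2, 124.8]
ee_rot: [-0.251, 0.661, 0.251, 0.661]
contact_force: [-0.0, -0.0, -1.5]
gripper_width: 12.9
```

```bash
python3 mv.py 526.5 0.5 128 131.7
```

```text
t 14.45 pos [5.264e+02 2.000e-01 1.248e+02] yaw 131.6 F [-0.03 -0.05 -1.46] T [-0.02 -0.01  0.03] grip 12.9 j [ 0.31  0.28 -0.33 -0.   -0.95 -1.15]
d [-0.0032  0.0002  0.0002] w [-0.1 -0.1 -0. ]
```

>>> arm_command([
  {"dx": -0.0005,"dy": 0,"dz": 0,"wx": 0,"wy": 0,"wz": 0,"gripper": 1},
  {"dx": -0.001,"dy": 0,"dz": 0,"wx": 0,"wy": 0,"wz": 0,"gripper": 1},
  {"dx": -0.0015,"dy": 0,"dz": 0,"wx": 0,"wy": 0,"wz": 0,"gripper": 1},
  {"dx": -0.002,"dy": 0,"dz": 0,"wx": 0,"wy": 0,"wz": 0,"gripper": 1},
  {"dx": -0.0025,"dy": 0,"dz": 0,"wx": 0,"wy": 0,"wz": 0,"gripper": 1},
  {"dx": -0.003,"dy": 0,"dz": 0,"wx": 0,"wy": 0,"wz": 0,"gripper": 1},
  {"dx": -0.0035,"dy": 0,"dz": 0,"wx": 0,"wy": 0,"wz": 0,"gripper": 1},
  {"dx": -0.004,"dy": 0,"dz": 0,"wx": 0,"wy": 0,"wz": 0,"gripper": 1},
])

```text
clock: 15.25
position: [526.4, 0.2, 128.8]
ee_rot: [-0.251, 0.662, 0.251, 0.66]
contact_force: [0.1, -0.1, -3.8]
gripper_width: 13.1
```

```bash
python3 mv.py 526.5 0.5 130 131.7
```

```text
t 15.25 pos [5.264e+02 2.000e-01 1.288e+02] yaw 131.6 F [ 0.07 -0.06 -3.81] T [-0.01  0.04  0.03] grip 13.1 j [ 0.31  0.28 -0.33 -0.   -0.96 -1.15]
d [-0.0012  0.0002  0.0003] w [-0.1 -0.1 -0.1]
```

>>> arm_command([
  {"dx": -0.0003,"dy": 0,"dz": 0,"wx": 0,"wy": 0,"wz": 0,"gripper": 1},
  {"dx": -0.0006,"dy": 0,"dz": 0,"wx": 0,"wy": 0,"wz": 0,"gripper": 1},
  {"dx": -0.0009,"dy": 0,"dz": 0,"wx": 0,"wy": 0,"wz": 0,"gripper": 1},
  {"dx": -0.0012,"dy": 0,"dz": 0,"wx": 0,"wy": 0,"wz": 0,"gripper": 1},
  {"dx": -0.0014,"dy": 0,"dz": 0,"wx": 0,"wy": 0,"wz": 0,"gripper": 1},
  {"dx": -0.0016,"dy": 0,"dz": 0,"wx": 0,"wy": 0,"wz": 0,"gripper": 1},
  {"dx": -0.0018,"dy": 0,"dz": 0,"wx": 0,"wy": 0,"wz": 0,"gripper": 1},
  {"dx": -0.002,"dy": 0,"dz": 0,"wx": 0,"wy": 0,"wz": 0,"gripper": 1},
])

```text
clock: 16.05
position: [526.4, 0.2, 130.8]
ee_rot: [-0.251, 0.662, 0.251, 0.66]
contact_force: [-0.4, -0.2, -4.0]
gripper_width: 13.4
```

```bash
python3 mv.py 526.5 0.5 130 131.7
```

```text
t 16.05 pos [5.264e+02 2.000e-01 1.308e+02] yaw 131.6 F [-0.43 -0.15 -3.98] T [-0.02  0.   -0.01] grip 13.4 j [ 0.31  0.28 -0.33 -0.   -0.97 -1.15]
d [0.0008 0.0002 0.0003] w [-0.1 -0.1 -0.1]
```

>>> arm_command([
  {"dx": -0.0002,"dy": 0,"dz": 0,"wx": 0,"wy": 0,"wz": 0,"gripper": 1},
  {"dx": -0.0004,"dy": 0,"dz": 0,"wx": 0,"wy": 0,"wz": 0,"gripper": 1},
  {"dx": -0.0006,"dy": 0,"dz": 0,"wx": 0,"wy": 0,"wz": 0,"gripper": 1},
  {"dx": -0.0008,"dy": 0,"dz": 0,"wx": 0,"wy": 0,"wz": 0,"gripper": 1},
  {"dx": -0.0009,"dy": 0,"dz": 0,"wx": 0,"wy": 0,"wz": 0,"gripper": 1},
  {"dx": -0.001,"dy": 0,"dz": 0,"wx": 0,"wy": 0,"wz": 0,"gripper": 1},
  {"dx": -0.0011,"dy": 0,"dz": 0,"wx": 0,"wy": 0,"wz": 0,"gripper": 1},
  {"dx": -0.0012,"dy": 0,"dz": 0,"wx": 0,"wy": 0,"wz": 0,"gripper": 1},
])

```text
clock: 16.85
position: [526.3, 0.2, 131.9]
ee_rot: [-0.251, 0.662, 0.251, 0.66]
contact_force: [-0.5, 0.1, -3.2]
gripper_width: 13.5
```

```bash
python3 mv.py 526.5 0.5 130 131.7
```

```text
t 16.85 pos [5.263e+02 2.000e-01 1.319e+02] yaw 131.6 F [-0.5   0.09 -3.23] T [0.1  0.06 0.01] grip 13.5 j [ 0.31  0.28 -0.32 -0.   -0.97 -1.15]
d [0.0019 0.0001 0.0003] w [-0.1 -0.1 -0.1]
```

>>> arm_command([
  {"dx": -0.0002,"dy": 0,"dz": 0,"wx": 0,"wy": 0,"wz": 0,"gripper": 1},
  {"dx": -0.0004,"dy": 0,"dz": 0,"wx": 0,"wy": 0,"wz": 0,"gripper": 1},
  {"dx": -0.0006,"dy": 0,"dz": 0,"wx": 0,"wy": 0,"wz": 0,"gripper": 1},
  {"dx": -0.0008,"dy": 0,"dz": 0,"wx": 0,"wy": 0,"wz": 0,"gripper": 1},
  {"dx": -0.0009,"dy": 0,"dz": 0,"wx": 0,"wy": 0,"wz": 0,"gripper": 1},
  {"dx": -0.001,"dy": 0,"dz": 0,"wx": 0,"wy": 0,"wz": 0,"gripper": 1},
  {"dx": -0.001,"dy": 0,"dz": 0,"wx": 0,"wy": 0,"wz": 0,"gripper": 1},
  {"dx": -0.001,"dy": 0,"dz": 0,"wx": 0,"wy": 0,"wz": 0,"gripper": 1},
])

```text
clock: 17.65
position: [525.9, 0.2, 132.3]
ee_rot: [-0.251, 0.662, 0.251, 0.66]
contact_force: [1.4, 0.1, -11.4]
gripper_width: 13.3
```

```bash
python3 mv.py 526.5 0.5 130 131.7
```

```text
t 17.65 pos [5.259e+02 2.000e-01 1.323e+02] yaw 131.6 F [  1.42   0.06 -11.39] T [-0.29 -0.52 -0.04] grip 13.3 j [ 0.31  0.28 -0.32 -0.   -0.97 -1.15]
d [ 0.0023 -0.0001  0.0007] w [-0.1 -0.1 -0.1]
```

```bash
cat > arc.py <<'E'
import sys,numpy as np
from bench import arm
from scipy.spatial.transform import Rotation as R
# usage: target heading list(hook x), zup
A=np.array([531.8,4.1]); r=6.5
def main(h1,z,n=8,hs=None):
    s=arm.read_state(); M=R.from_quat(s['ee_rot']).as_matrix(); h0=np.degrees(np.arctan2(M[1,2],M[0,2]))
    print('t',round(s['clock'],2),'pos',s['position'].round(2),'h',h0.round(2),'F',s['contact_force'].round(2),'T',s['wrist_torque'].round(2),'j6',s['joints'][5].round(2))
    for i in range(1,n+1):
        h=h0+(h1-h0)*i/n; a=np.radians(h)
        P=np.r_[A-r*np.array([np.cos(a),np.sin(a)]),z]; d=M.T@(P-s['position'])
        print(f'dx {d[0]/1000:.4f} dy {d[1]/1000:.4f} dz {d[2]/1000:.4f} wx {-(h-h0):.2f}')
main(*map(float,sys.argv[1:3]))
E
python3 arc.py 65.6 132.4
```

```text
t 17.65 pos [5.2590e+02 1.6000e-01 1.3226e+02] h 41.6 F [  1.42   0.06 -11.39] T [-0.29 -0.52 -0.04] j6 -1.15
dx -0.0001 dy -0.0013 dz 0.0005 wx -3.00
dx -0.0001 dy -0.0016 dz 0.0006 wx -6.00
dx -0.0001 dy -0.0020 dz 0.0006 wx -9.00
dx -0.0001 dy -0.0023 dz 0.0007 wx -12.00
dx -0.0001 dy -0.0026 dz 0.0007 wx -15.00
dx -0.0001 dy -0.0030 dz 0.0008 wx -18.00
dx -0.0001 dy -0.0033 dz 0.0010 wx -21.00
dx -0.0001 dy -0.0036 dz 0.0011 wx -24.00
```

>>> arm_command([
  {"dx": -0.0001,"dy": -0.001,"dz": 0.0005,"wx": -3,"wy": 0,"wz": 0,"gripper": 1},
  {"dx": -0.0001,"dy": -0.0015,"dz": 0.0006,"wx": -6,"wy": 0,"wz": 0,"gripper": 1},
  {"dx": -0.0001,"dy": -0.002,"dz": 0.0006,"wx": -9,"wy": 0,"wz": 0,"gripper": 1},
  {"dx": -0.0001,"dy": -0.0023,"dz": 0.0007,"wx": -12,"wy": 0,"wz": 0,"gripper": 1},
  {"dx": -0.0001,"dy": -0.0026,"dz": 0.0007,"wx": -15,"wy": 0,"wz": 0,"gripper": 1},
  {"dx": -0.0001,"dy": -0.003,"dz": 0.0008,"wx": -18,"wy": 0,"wz": 0,"gripper": 1},
  {"dx": -0.0001,"dy": -0.0033,"dz": 0.001,"wx": -21,"wy": 0,"wz": 0,"gripper": 1},
  {"dx": -0.0001,"dy": -0.0036,"dz": 0.0011,"wx": -24,"wy": 0,"wz": 0,"gripper": 1},
])

```text
clock: 18.45
position: [528.5, -1.8, 132.2]
ee_rot: [-0.383, 0.595, 0.384, 0.593]
contact_force: [-0.1, -0.2, -7.9]
gripper_width: 13.4
```

```bash
python3 arc.py 89.6 132.5
```

```text
t 18.45 pos [528.5   -1.84 132.17] h 65.7 F [-0.1  -0.18 -7.89] T [-0.09 -0.03 -0.05] j6 -0.73
dx -0.0003 dy -0.0009 dz 0.0003 wx -2.99
dx -0.0003 dy -0.0012 dz 0.0003 wx -5.98
dx -0.0003 dy -0.0016 dz 0.0003 wx -8.96
dx -0.0003 dy -0.0019 dz 0.0004 wx -11.95
dx -0.0003 dy -0.0022 dz 0.0005 wx -14.94
dx -0.0003 dy -0.0026 dz 0.0006 wx -17.93
dx -0.0003 dy -0.0029 dz 0.0007 wx -20.91
dx -0.0003 dy -0.0032 dz 0.0008 wx -23.90
```

>>> arm_command([
  {"dx": -0.0002,"dy": -0.0009,"dz": 0.0003,"wx": -3,"wy": 0,"wz": 0,"gripper": 1},
  {"dx": -0.0002,"dy": -0.0012,"dz": 0.0003,"wx": -6,"wy": 0,"wz": 0,"gripper": 1},
  {"dx": -0.0002,"dy": -0.0016,"dz": 0.0003,"wx": -9,"wy": 0,"wz": 0,"gripper": 1},
  {"dx": -0.0002,"dy": -0.0019,"dz": 0.0004,"wx": -12,"wy": 0,"wz": 0,"gripper": 1},
  {"dx": -0.0002,"dy": -0.0022,"dz": 0.0005,"wx": -15,"wy": 0,"wz": 0,"gripper": 1},
  {"dx": -0.0002,"dy": -0.0026,"dz": 0.0006,"wx": -18,"wy": 0,"wz": 0,"gripper": 1},
  {"dx": -0.0002,"dy": -0.0029,"dz": 0.0007,"wx": -21,"wy": 0,"wz": 0,"gripper": 1},
  {"dx": -0.0002,"dy": -0.0032,"dz": 0.0008,"wx": -24,"wy": 0,"wz": 0,"gripper": 1},
])

```text
clock: 19.25
position: [531.3, -2.4, 132.2]
ee_rot: [-0.498, 0.502, 0.5, 0.5]
contact_force: [1.2, 0.5, -8.9]
gripper_width: 13.3
```

```bash
python3 arc.py 105 132.5
```

```text
t 19.25 pos [531.26  -2.37 132.17] h 89.79 F [ 1.17  0.49 -8.94] T [-0.04 -0.1  -0.08] j6 -0.3
dx -0.0003 dy -0.0007 dz -0.0000 wx -1.90
dx -0.0003 dy -0.0009 dz -0.0000 wx -3.80
dx -0.0003 dy -0.0012 dz 0.0000 wx -5.70
dx -0.0003 dy -0.0014 dz 0.0000 wx -7.60
dx -0.0003 dy -0.0016 dz 0.0001 wx -9.50
dx -0.0003 dy -0.0018 dz 0.0001 wx -11.40
dx -0.0003 dy -0.0020 dz 0.0002 wx -13.31
dx -0.0003 dy -0.0022 dz 0.0002 wx -15.21
```

>>> arm_command([
  {"dx": -0.0002,"dy": -0.0007,"dz": 0,"wx": -2,"wy": 0,"wz": 0,"gripper": 1},
  {"dx": -0.0002,"dy": -0.0009,"dz": 0,"wx": -4,"wy": 0,"wz": 0,"gripper": 1},
  {"dx": -0.0002,"dy": -0.0012,"dz": 0,"wx": -6,"wy": 0,"wz": 0,"gripper": 1},
  {"dx": -0.0002,"dy": -0.0014,"dz": 0,"wx": -8,"wy": 0,"wz": 0,"gripper": 1},
  {"dx": -0.0002,"dy": -0.0016,"dz": 0.0001,"wx": -9.5,"wy": 0,"wz": 0,"gripper": 1},
  {"dx": -0.0002,"dy": -0.0018,"dz": 0.0001,"wx": -11.5,"wy": 0,"wz": 0,"gripper": 1},
  {"dx": -0.0002,"dy": -0.002,"dz": 0.0002,"wx": -13.5,"wy": 0,"wz": 0,"gripper": 1},
  {"dx": -0.0002,"dy": -0.0022,"dz": 0.0002,"wx": -15,"wy": 0,"wz": 0,"gripper": 1},
])

```text
clock: 20.05
position: [533.0, -2.1, 132.2]
ee_rot: [-0.559, 0.432, 0.562, 0.43]
contact_force: [-0.1, 0.1, -9.4]
gripper_width: 13.2
```

```bash
python3 arc.py 113 132.5
```

```text
t 20.05 pos [533.05  -2.12 132.18] h 104.87 F [-0.06  0.1  -9.37] T [ 0.04 -0.03 -0.02] j6 -0.04
dx -0.0003 dy -0.0005 dz -0.0002 wx -1.02
dx -0.0003 dy -0.0006 dz -0.0002 wx -2.03
dx -0.0003 dy -0.0007 dz -0.0002 wx -3.05
dx -0.0003 dy -0.0009 dz -0.0002 wx -4.07
dx -0.0003 dy -0.0010 dz -0.0001 wx -5.08
dx -0.0003 dy -0.0011 dz -0.0001 wx -6.10
dx -0.0003 dy -0.0012 dz -0.0001 wx -7.12
dx -0.0003 dy -0.0013 dz -0.0001 wx -8.13
```

>>> arm_command([
  {"dx": -0.0002,"dy": -0.0005,"dz": -0.0002,"wx": -1,"wy": 0,"wz": 0,"gripper": 1},
  {"dx": -0.0002,"dy": -0.0006,"dz": -0.0002,"wx": -2,"wy": 0,"wz": 0,"gripper": 1},
  {"dx": -0.0002,"dy": -0.0007,"dz": -0.0002,"wx": -3,"wy": 0,"wz": 0,"gripper": 1},
  {"dx": -0.0002,"dy": -0.0009,"dz": -0.0002,"wx": -4,"wy": 0,"wz": 0,"gripper": 1},
  {"dx": -0.0002,"dy": -0.001,"dz": -0.0001,"wx": -5,"wy": 0,"wz": 0,"gripper": 1},
  {"dx": -0.0002,"dy": -0.0011,"dz": -0.0001,"wx": -6,"wy": 0,"wz": 0,"gripper": 1},
  {"dx": -0.0002,"dy": -0.0012,"dz": -0.0001,"wx": -7,"wy": 0,"wz": 0,"gripper": 1},
  {"dx": -0.0002,"dy": -0.0013,"dz": -0.0001,"wx": -8,"wy": 0,"wz": 0,"gripper": 1},
])

```text
clock: 20.85
position: [534.4, -1.9, 132.3]
ee_rot: [-0.588, 0.392, 0.591, 0.389]
contact_force: [0.3, -0.4, -10.3]
gripper_width: 13.2
```

```bash
python3 arc.py 119 132.5
```

```text
t 20.85 pos [534.4   -1.86 132.31] h 112.94 F [  0.33  -0.37 -10.29] T [ 0.11 -0.08 -0.14] j6 0.1
dx -0.0002 dy -0.0000 dz 0.0000 wx -0.76
dx -0.0002 dy -0.0001 dz 0.0000 wx -1.51
dx -0.0002 dy -0.0002 dz 0.0000 wx -2.27
dx -0.0002 dy -0.0003 dz 0.0000 wx -3.03
dx -0.0002 dy -0.0004 dz 0.0000 wx -3.79
dx -0.0002 dy -0.0004 dz 0.0000 wx -4.54
dx -0.0002 dy -0.0005 dz 0.0000 wx -5.30
dx -0.0002 dy -0.0006 dz 0.0000 wx -6.06
```

>>> arm_command([
  {"dx": -0.0001,"dy": 0,"dz": 0,"wx": -0.8,"wy": 0,"wz": 0,"gripper": 1},
  {"dx": -0.0001,"dy": -0.0001,"dz": 0,"wx": -1.5,"wy": 0,"wz": 0,"gripper": 1},
  {"dx": -0.0001,"dy": -0.0002,"dz": 0,"wx": -2.3,"wy": 0,"wz": 0,"gripper": 1},
  {"dx": -0.0001,"dy": -0.0003,"dz": 0,"wx": -3,"wy": 0,"wz": 0,"gripper": 1},
  {"dx": -0.0001,"dy": -0.0004,"dz": 0,"wx": -3.8,"wy": 0,"wz": 0,"gripper": 1},
  {"dx": -0.0001,"dy": -0.0004,"dz": 0,"wx": -4.5,"wy": 0,"wz": 0,"gripper": 1},
  {"dx": -0.0001,"dy": -0.0005,"dz": 0,"wx": -5.3,"wy": 0,"wz": 0,"gripper": 1},
  {"dx": -0.0001,"dy": -0.0006,"dz": 0,"wx": -6,"wy": 0,"wz": 0,"gripper": 1},
])

```text
clock: 21.65
position: [535.7, -1.6, 133.1]
ee_rot: [-0.608, 0.36, 0.611, 0.358]
contact_force: [0.6, -0.1, -4.2]
gripper_width: 13.4
```

```bash
python3 arc.py 125 132.5
```

```text
t 21.65 pos [535.7   -1.62 133.08] h 119.02 F [ 0.6  -0.11 -4.2 ] T [-0.02 -0.02 -0.05] j6 0.21
dx 0.0006 dy 0.0005 dz 0.0004 wx -0.75
dx 0.0006 dy 0.0005 dz 0.0004 wx -1.49
dx 0.0006 dy 0.0004 dz 0.0004 wx -2.24
dx 0.0006 dy 0.0003 dz 0.0004 wx -2.99
dx 0.0006 dy 0.0002 dz 0.0004 wx -3.74
dx 0.0006 dy 0.0001 dz 0.0004 wx -4.48
dx 0.0006 dy 0.0000 dz 0.0004 wx -5.23
dx 0.0006 dy -0.0000 dz 0.0004 wx -5.98
```

>>> arm_command([
  {"dx": -0.0003,"dy": 0,"dz": 0,"wx": -0.5,"wy": 0,"wz": 0,"gripper": 1},
  {"dx": -0.0006,"dy": 0,"dz": 0,"wx": -1,"wy": 0,"wz": 0,"gripper": 1},
  {"dx": -0.0009,"dy": 0,"dz": 0,"wx": -1.5,"wy": 0,"wz": 0,"gripper": 1},
  {"dx": -0.0011,"dy": 0,"dz": 0,"wx": -2,"wy": 0,"wz": 0,"gripper": 1},
  {"dx": -0.0013,"dy": 0,"dz": 0,"wx": -2,"wy": 0,"wz": 0,"gripper": 1},
  {"dx": -0.0015,"dy": 0,"dz": 0,"wx": -2,"wy": 0,"wz": 0,"gripper": 1},
  {"dx": -0.0015,"dy": 0,"dz": 0,"wx": -2,"wy": 0,"wz": 0,"gripper": 1},
  {"dx": -0.0015,"dy": 0,"dz": 0,"wx": -2,"wy": 0,"wz": 0,"gripper": 1},
])

```text
clock: 22.45
position: [535.7, -1.6, 134.6]
ee_rot: [-0.614, 0.349, 0.617, 0.347]
contact_force: [0.6, 0.8, -3.7]
gripper_width: 13.6
```

```bash
python3 arc.py 125 132.5|head -1
```

```text
t 22.45 pos [535.69  -1.6  134.58] h 121.03 F [ 0.55  0.79 -3.65] T [ 0.04 -0.    0.04] j6 0.24
```

Free, carrying the weight only. Drawing it up in steps.

>>> arm_command([
  {"dx": -0.0005,"dy": 0,"dz": 0,"wx": 0,"wy": 0,"wz": 0,"gripper": 1},
  {"dx": -0.001,"dy": 0,"dz": 0,"wx": 0,"wy": 0,"wz": 0,"gripper": 1},
  {"dx": -0.0015,"dy": 0,"dz": 0,"wx": 0,"wy": 0,"wz": 0,"gripper": 1},
  {"dx": -0.002,"dy": 0,"dz": 0,"wx": 0,"wy": 0,"wz": 0,"gripper": 1},
  {"dx": -0.0025,"dy": 0,"dz": 0,"wx": 0,"wy": 0,"wz": 0,"gripper": 1},
  {"dx": -0.003,"dy": 0,"dz": 0,"wx": 0,"wy": 0,"wz": 0,"gripper": 1},
  {"dx": -0.0035,"dy": 0,"dz": 0,"wx": 0,"wy": 0,"wz": 0,"gripper": 1},
  {"dx": -0.004,"dy": 0,"dz": 0,"wx": 0,"wy": 0,"wz": 0,"gripper": 1},
])

```text
clock: 23.25
position: [535.7, -1.6, 138.6]
ee_rot: [-0.614, 0.349, 0.617, 0.347]
contact_force: [0.8, 0.9, -3.4]
gripper_width: 13.2
```

```bash
python3 arc.py 125 132.5|head -1
```

```text
t 23.25 pos [535.71  -1.61 138.61] h 121.03 F [ 0.84  0.87 -3.44] T [0.   0.01 0.02] j6 0.24
```

>>> arm_command([
  {"dx": -0.001,"dy": 0,"dz": 0,"wx": 0,"wy": 0,"wz": 0,"gripper": 1},
  {"dx": -0.003,"dy": 0,"dz": 0,"wx": 0,"wy": 0,"wz": 0,"gripper": 1},
  {"dx": -0.005,"dy": 0,"dz": 0,"wx": 0,"wy": 0,"wz": 0,"gripper": 1},
  {"dx": -0.007,"dy": 0,"dz": 0,"wx": 0,"wy": 0,"wz": 0,"gripper": 1},
  {"dx": -0.009,"dy": 0,"dz": 0,"wx": 0,"wy": 0,"wz": 0,"gripper": 1},
  {"dx": -0.011,"dy": 0,"dz": 0,"wx": 0,"wy": 0,"wz": 0,"gripper": 1},
  {"dx": -0.013,"dy": 0,"dz": 0,"wx": 0,"wy": 0,"wz": 0,"gripper": 1},
  {"dx": -0.015,"dy": 0,"dz": 0,"wx": 0,"wy": 0,"wz": 0,"gripper": 1},
])

```text
clock: 24.05
position: [535.8, -1.6, 153.8]
ee_rot: [-0.614, 0.349, 0.617, 0.347]
contact_force: [-0.5, 0.2, -4.4]
gripper_width: 13.4
```

```bash
python3 arc.py 125 132.5|head -1
```

```text
t 24.05 pos [535.77  -1.62 153.79] h 121.02 F [-0.47  0.16 -4.41] T [-0.03 -0.06  0.  ] j6 0.24
```

>>> arm_command([
  {"dx": -0.003,"dy": 0,"dz": 0,"wx": 0,"wy": 0,"wz": 0,"gripper": 1},
  {"dx": -0.009,"dy": 0,"dz": 0,"wx": 0,"wy": 0,"wz": 0,"gripper": 1},
  {"dx": -0.017,"dy": 0,"dz": 0,"wx": 0,"wy": 0,"wz": 0,"gripper": 1},
  {"dx": -0.026,"dy": 0,"dz": 0,"wx": 0,"wy": 0,"wz": 0,"gripper": 1},
  {"dx": -0.035,"dy": 0,"dz": 0,"wx": 0,"wy": 0,"wz": 0,"gripper": 1},
  {"dx": -0.044,"dy": 0,"dz": 0,"wx": 0,"wy": 0,"wz": 0,"gripper": 1},
  {"dx": -0.053,"dy": 0,"dz": 0,"wx": 0,"wy": 0,"wz": 0,"gripper": 1},
  {"dx": -0.061,"dy": 0,"dz": 0,"wx": 0,"wy": 0,"wz": 0,"gripper": 1},
])

```text
clock: 24.85
position: [536.2, -1.6, 215.8]
ee_rot: [-0.614, 0.349, 0.617, 0.347]
contact_force: [0.1, -0.7, -3.8]
gripper_width: 13.6
```

>>> arm_command([
  {"dx": -0.008,"dy": 0,"dz": 0,"wx": 0,"wy": 0,"wz": 0,"gripper": 1},
  {"dx": -0.017,"dy": 0,"dz": 0,"wx": 0,"wy": 0,"wz": 0,"gripper": 1},
  {"dx": -0.026,"dy": 0,"dz": 0,"wx": 0,"wy": 0,"wz": 0,"gripper": 1},
  {"dx": -0.035,"dy": 0,"dz": 0,"wx": 0,"wy": 0,"wz": 0,"gripper": 1},
  {"dx": -0.043,"dy": 0,"dz": 0,"wx": 0,"wy": 0,"wz": 0,"gripper": 1},
  {"dx": -0.049,"dy": 0,"dz": 0,"wx": 0,"wy": 0,"wz": 0,"gripper": 1},
  {"dx": -0.053,"dy": 0,"dz": 0,"wx": 0,"wy": 0,"wz": 0,"gripper": 1},
  {"dx": -0.055,"dy": 0,"dz": 0,"wx": 0,"wy": 0,"wz": 0,"gripper": 1},
])

```text
clock: 25.65
position: [536.4, -1.6, 271.1]
ee_rot: [-0.614, 0.349, 0.617, 0.348]
contact_force: [0.3, 0.1, -3.7]
gripper_width: 13.1
```

```bash
python3 mv.py 520 -300 275 211;  python3 - <<'E'
from h import *
shot('scene',(230,80),130,140,4.5,'s_up')
E
```

```text
t 25.65 pos [536.4  -1.6 271.1] yaw -149.0 F [ 0.26  0.08 -3.67] T [-0.01 -0.02 -0.04] grip 13.1 j [ 0.3   0.19 -0.08 -0.   -1.31  0.24]
d [-0.0039  0.1679 -0.2473] w [ 0.   0.1 -0.2]
```

View pics/s_up.png

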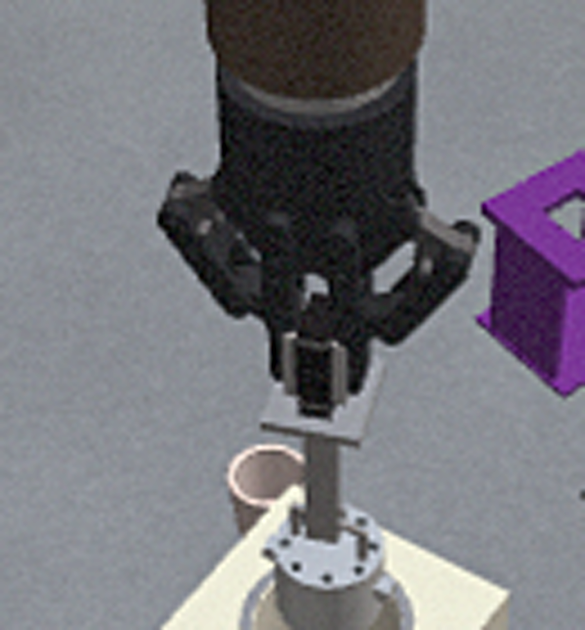

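```bash
python3 mv.py 522 -304 271 211
```

```text
t 25.7 pos [536.5  -1.6 271.2] yaw -149.0 F [-0.21  0.29 -3.09] T [ 0.04 -0.04 -0.03] grip 13.2 j [ 0.3   0.19 -0.08 -0.   -1.31  0.24]
d [ 1.000e-04  1.683e-01 -2.517e-01] w [ 0.   0.1 -0.2]
```

>>> arm_command([
  {"dx": 0,"dy": 0.003,"dz": -0.0045,"wx": 0,"wy": 0,"wz": 0,"gripper": 1},
  {"dx": 0,"dy": 0.008,"dz": -0.012,"wx": 0,"wy": 0,"wz": 0,"gripper": 1},
  {"dx": 0,"dy": 0.016,"dz": -0.024,"wx": 0,"wy": 0,"wz": 0,"gripper": 1},
  {"dx": 0,"dy": 0.027,"dz": -0.0405,"wx": 0,"wy": 0,"wz": 0,"gripper": 1},
  {"dx": 0,"dy": 0.04,"dz": -0.06,"wx": 0,"wy": 0,"wz": 0,"gripper": 1},
  {"dx": 0,"dy": 0.053,"dz": -0.0795,"wx": 0,"wy": 0,"wz": 0,"gripper": 1},
  {"dx": 0,"dy": 0.066,"dz": -0.099,"wx": 0,"wy": 0,"wz": 0,"gripper": 1},
  {"dx": 0,"dy": 0.079,"dz": -0.1185,"wx": 0,"wy": 0,"wz": 0,"gripper": 1},
])

```text
clock: 26.5
position: [529.2, -146.0, 271.0]
ee_rot: [-0.614, 0.349, 0.617, 0.348]
contact_force: [0.9, 0.5, -4.0]
gripper_width: 13.0
```

```bash
python3 mv.py 522 -304 271 211
```

```text
t 26.5 pos [ 529.2 -146.   271. ] yaw -149.0 F [ 0.86  0.49 -3.98] T [-0.01 -0.02 -0.01] grip 13.0 j [ 0.03  0.21 -0.05 -0.   -1.32  0.51]
d [ 0.      0.0875 -0.1317] w [-0.   0.1 -0.2]
```

>>> arm_command([
  {"dx": 0,"dy": 0.013,"dz": -0.0195,"wx": 0,"wy": 0,"wz": 0,"gripper": 1},
  {"dx": 0,"dy": 0.026,"dz": -0.039,"wx": 0,"wy": 0,"wz": 0,"gripper": 1},
  {"dx": 0,"dy": 0.039,"dz": -0.0585,"wx": 0,"wy": 0,"wz": 0,"gripper": 1},
  {"dx": 0,"dy": 0.052,"dz": -0.078,"wx": 0,"wy": 0,"wz": 0,"gripper": 1},
  {"dx": 0,"dy": 0.064,"dz": -0.096,"wx": 0,"wy": 0,"wz": 0,"gripper": 1},
  {"dx": 0,"dy": 0.075,"dz": -0.1125,"wx": 0,"wy": 0,"wz": 0,"gripper": 1},
  {"dx": 0,"dy": 0.083,"dz": -0.1245,"wx": 0,"wy": 0,"wz": 0,"gripper": 1},
  {"dx": 0,"dy": 0.0875,"dz": -0.1317,"wx": 0,"wy": 0,"wz": 0,"gripper": 1},
])

```text
clock: 27.3
position: [521.3, -305.7, 270.6]
ee_rot: [-0.614, 0.35, 0.617, 0.348]
contact_force: [0.4, 0.5, -4.0]
gripper_width: 13.3
```

```bash
python3 mv.py 522 -304 180 211
```

```text
t 27.3 pos [ 521.3 -305.7  270.6] yaw -149.1 F [ 0.44  0.53 -4.03] T [-0.04 -0.08 -0.03] grip 13.3 j [-0.26  0.31  0.09  0.   -1.35  0.8 ]
d [ 0.0906 -0.0018  0.0009] w [-0.1  0.2 -0.2]
```

Descending to about 150 (underside about 32 mm), then I'll look.

>>> arm_command([
  {"dx": 0.005,"dy": -0.001,"dz": 0.0005,"wx": 0,"wy": 0,"wz": 0,"gripper": 1},
  {"dx": 0.015,"dy": -0.0015,"dz": 0.001,"wx": 0,"wy": 0,"wz": 0,"gripper": 1},
  {"dx": 0.032,"dy": -0.0015,"dz": 0.001,"wx": 0,"wy": 0,"wz": 0,"gripper": 1},
  {"dx": 0.052,"dy": -0.0015,"dz": 0.001,"wx": 0,"wy": 0,"wz": 0,"gripper": 1},
  {"dx": 0.072,"dy": -0.0015,"dz": 0.001,"wx": 0,"wy": 0,"wz": 0,"gripper": 1},
  {"dx": 0.092,"dy": -0.0015,"dz": 0.001,"wx": 0,"wy": 0,"wz": 0,"gripper": 1},
  {"dx": 0.107,"dy": -0.0015,"dz": 0.001,"wx": 0,"wy": 0,"wz": 0,"gripper": 1},
  {"dx": 0.115,"dy": -0.0015,"dz": 0.001,"wx": 0,"wy": 0,"wz": 0,"gripper": 1},
])

```text
clock: 28.1
position: [520.5, -302.5, 153.2]
ee_rot: [-0.612, 0.349, 0.618, 0.348]
contact_force: [-0.2, 0.3, -4.8]
gripper_width: 13.3
```

```bash
python3 mv.py 522 -304 140 211;python3 - <<'E'
from h import *
shot('scene',(110,190),160,190,3.1,'s_t')
shot('top',(400,170),140,150,4,'t_t')
E
```

```text
t 28.1 pos [ 520.5 -302.5  153.2] yaw -149.1 F [-0.22  0.28 -4.76] T [-0.    0.07 -0.03] grip 13.3 j [-0.26  0.38 -0.11  0.   -1.09  0.8 ]
d [ 0.0132 -0.0006 -0.0022] w [-0.1  0.3 -0.3]
```

View pics/s_t.png

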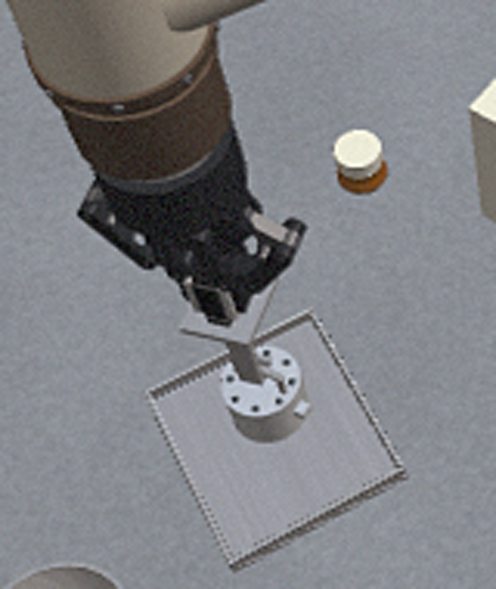

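View pics/t_t.png

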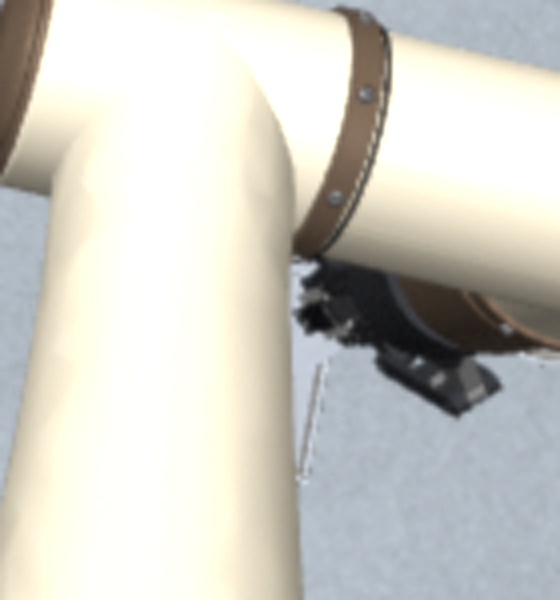

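>>> arm_command([
  {"dx": 0.004,"dy": 0,"dz": 0,"wx": 0,"wy": 0,"wz": 0,"gripper": 1},
  {"dx": 0.009,"dy": 0,"dz": 0,"wx": 0,"wy": 0,"wz": 0,"gripper": 1},
  {"dx": 0.014,"dy": 0,"dz": 0,"wx": 0,"wy": 0,"wz": 0,"gripper": 1},
  {"dx": 0.019,"dy": 0,"dz": 0,"wx": 0,"wy": 0,"wz": 0,"gripper": 1},
  {"dx": 0.023,"dy": 0,"dz": 0,"wx": 0,"wy": 0,"wz": 0,"gripper": 1},
  {"dx": 0.025,"dy": 0,"dz": 0,"wx": 0,"wy": 0,"wz": 0,"gripper": 1},
  {"dx": 0.026,"dy": 0,"dz": 0,"wx": 0,"wy": 0,"wz": 0,"gripper": 1},
  {"dx": 0.027,"dy": 0,"dz": 0,"wx": 0,"wy": 0,"wz": 0,"gripper": 1},
])

```text
clock: 29.0
position: [520.7, -303.0, 127.0]
ee_rot: [-0.613, 0.349, 0.618, 0.348]
contact_force: [-0.6, 0.4, -4.2]
gripper_width: 13.4
```

>>> arm_command([
  {"dx": 0.0005,"dy": 0,"dz": 0,"wx": 0,"wy": 0,"wz": 0,"gripper": 1},
  {"dx": 0.001,"dy": 0,"dz": 0,"wx": 0,"wy": 0,"wz": 0,"gripper": 1},
  {"dx": 0.0015,"dy": 0,"dz": 0,"wx": 0,"wy": 0,"wz": 0,"gripper": 1},
  {"dx": 0.002,"dy": 0,"dz": 0,"wx": 0,"wy": 0,"wz": 0,"gripper": 1},
  {"dx": 0.0025,"dy": 0,"dz": 0,"wx": 0,"wy": 0,"wz": 0,"gripper": 1},
  {"dx": 0.003,"dy": 0,"dz": 0,"wx": 0,"wy": 0,"wz": 0,"gripper": 1},
  {"dx": 0.0035,"dy": 0,"dz": 0,"wx": 0,"wy": 0,"wz": 0,"gripper": 1},
  {"dx": 0.004,"dy": 0,"dz": 0,"wx": 0,"wy": 0,"wz": 0,"gripper": 1},
])

```text
clock: 29.8
position: [520.6, -303.0, 123.0]
ee_rot: [-0.613, 0.349, 0.618, 0.348]
contact_force: [0.5, 0.0, -4.0]
gripper_width: 13.7
```

```bash
python3 mv.py 522 -304 117 211
```

```text
t 29.8 pos [ 520.6 -303.   123. ] yaw -149.1 F [ 0.46  0.04 -3.99] T [-0.02 -0.05  0.06] grip 13.7 j [-0.26  0.41 -0.15  0.   -1.02  0.8 ]
d [ 0.0059 -0.0007 -0.0016] w [-0.1  0.3 -0.3]
```

>>> arm_command([
  {"dx": 0.0005,"dy": 0,"dz": 0,"wx": 0,"wy": 0,"wz": 0,"gripper": 1},
  {"dx": 0.001,"dy": 0,"dz": 0,"wx": 0,"wy": 0,"wz": 0,"gripper": 1},
  {"dx": 0.0015,"dy": 0,"dz": 0,"wx": 0,"wy": 0,"wz": 0,"gripper": 1},
  {"dx": 0.002,"dy": 0,"dz": 0,"wx": 0,"wy": 0,"wz": 0,"gripper": 1},
  {"dx": 0.0025,"dy": 0,"dz": 0,"wx": 0,"wy": 0,"wz": 0,"gripper": 1},
  {"dx": 0.003,"dy": 0,"dz": 0,"wx": 0,"wy": 0,"wz": 0,"gripper": 1},
  {"dx": 0.0035,"dy": 0,"dz": 0,"wx": 0,"wy": 0,"wz": 0,"gripper": 1},
  {"dx": 0.004,"dy": 0,"dz": 0,"wx": 0,"wy": 0,"wz": 0,"gripper": 1},
])

```text
clock: 30.6
position: [520.8, -303.1, 119.1]
ee_rot: [-0.613, 0.349, 0.618, 0.348]
contact_force: [-0.3, -0.5, -1.5]
gripper_width: 13.5
```

```bash
python3 mv.py 522 -304 117 211
```

```text
t 30.6 pos [ 520.8 -303.1  119.1] yaw -149.1 F [-0.34 -0.48 -1.51] T [-0.05 -0.04  0.02] grip 13.5 j [-0.26  0.41 -0.15  0.   -1.01  0.8 ]
d [ 0.0021 -0.0006 -0.0014] w [-0.1  0.3 -0.3]
```

>>> arm_command([
  {"dx": 0.0008,"dy": 0,"dz": 0,"wx": 0,"wy": 0,"wz": 0,"gripper": 1},
  {"dx": 0.0016,"dy": 0,"dz": 0,"wx": 0,"wy": 0,"wz": 0,"gripper": 1},
  {"dx": 0.0024,"dy": 0,"dz": 0,"wx": 0,"wy": 0,"wz": 0,"gripper": 1},
  {"dx": 0.0032,"dy": 0,"dz": 0,"wx": 0,"wy": 0,"wz": 0,"gripper": 1},
  {"dx": 0.004,"dy": 0,"dz": 0,"wx": 0,"wy": 0,"wz": 0,"gripper": 1},
  {"dx": 0.0048,"dy": 0,"dz": 0,"wx": 0,"wy": 0,"wz": 0,"gripper": 1},
  {"dx": 0.0055,"dy": 0,"dz": 0,"wx": 0,"wy": 0,"wz": 0,"gripper": 1},
  {"dx": 0.0055,"dy": 0,"dz": 0,"wx": 0,"wy": 0,"wz": 0,"gripper": 1},
])

```text
clock: 31.4
position: [520.7, -303.1, 113.4]
ee_rot: [-0.613, 0.349, 0.618, 0.348]
contact_force: [0.4, -0.7, -1.9]
gripper_width: 13.6
```

```bash
python3 mv.py 522 -304 117 211;python3 - <<'E'
from h import *
shot('scene',(150,240),110,120,5,'s_t2',alpha=1.4)
E
```

```text
t 31.4 pos [ 520.7 -303.1  113.4] yaw -149.1 F [ 0.39 -0.65 -1.94] T [-0.09 -0.09  0.03] grip 13.6 j [-0.26  0.42 -0.16  0.   -1.    0.8 ]
d [-0.0036 -0.0006 -0.0014] w [-0.1  0.3 -0.3]
```

View pics/s_t2.png

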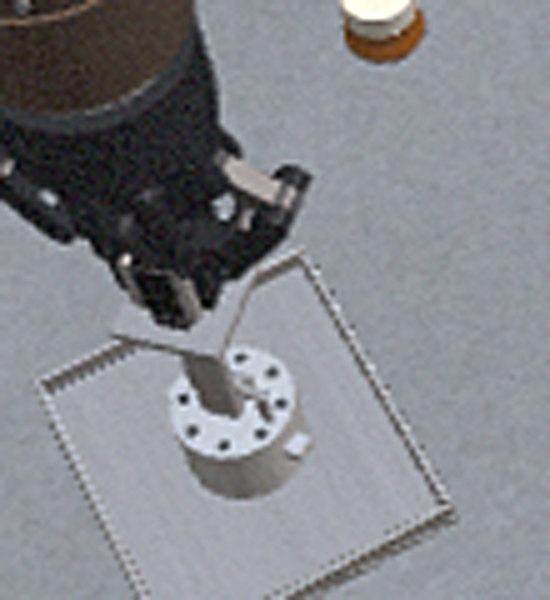

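>>> arm_command([
  {"dx": 0,"dy": 0,"dz": -0.002,"wx": 0,"wy": 0,"wz": 0,"gripper": 1},
  {"dx": 0,"dy": 0,"dz": -0.005,"wx": 0,"wy": 0,"wz": 0,"gripper": 1},
  {"dx": 0,"dy": 0,"dz": -0.008,"wx": 0,"wy": 0,"wz": 0,"gripper": 1},
  {"dx": 0,"dy": 0,"dz": -0.011,"wx": 0,"wy": 0,"wz": 0,"gripper": 1},
  {"dx": 0,"dy": 0,"dz": -0.014,"wx": 0,"wy": 0,"wz": 0,"gripper": 1},
  {"dx": 0,"dy": 0,"dz": -0.018,"wx": 0,"wy": 0,"wz": 0,"gripper": 1},
  {"dx": 0,"dy": 0,"dz": -0.022,"wx": 0,"wy": 0,"wz": 0,"gripper": 1},
  {"dx": 0,"dy": 0,"dz": -0.025,"wx": 0,"wy": 0,"wz": 0,"gripper": 1},
])

```text
clock: 32.25
position: [533.8, -324.9, 113.3]
ee_rot: [-0.613, 0.35, 0.618, 0.348]
contact_force: [0.3, -0.1, -1.7]
gripper_width: 13.4
```

```bash
python3 mv.py 522 -304 117 211;python3 - <<'E'
from h import *
shot('scene',(150,240),110,120,5,'s_t3',alpha=1.4)
E
```

```text
t 32.25 pos [ 533.8 -324.9  113.3] yaw -149.1 F [ 0.26 -0.14 -1.74] T [-0.01  0.01  0.02] grip 13.4 j [-0.29  0.45 -0.1   0.   -1.02  0.83]
d [-0.0036 -0.0006  0.024 ] w [-0.1  0.3 -0.3]
```

View pics/s_t3.png

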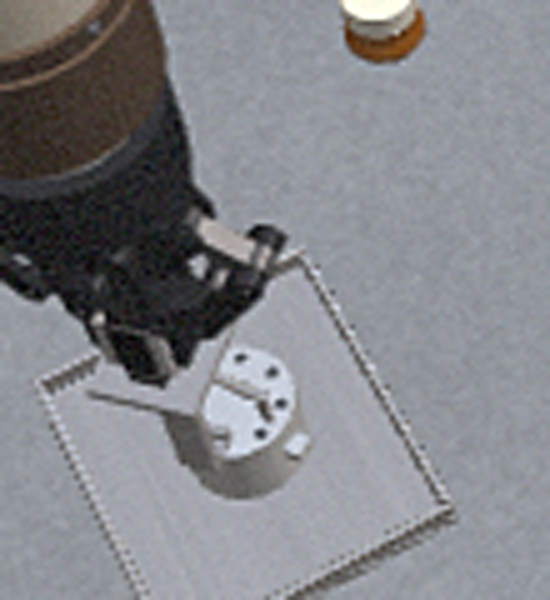

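>>> arm_command([
  {"dx": -0.004,"dy": 0,"dz": -0.001,"wx": 0,"wy": 0,"wz": 0,"gripper": 1},
  {"dx": -0.012,"dy": 0,"dz": -0.001,"wx": 0,"wy": 0,"wz": 0,"gripper": 1},
  {"dx": -0.025,"dy": 0,"dz": -0.001,"wx": 0,"wy": 0,"wz": 0,"gripper": 1},
  {"dx": -0.045,"dy": 0,"dz": -0.001,"wx": 0,"wy": 0,"wz": 0,"gripper": 1},
  {"dx": -0.07,"dy": 0,"dz": -0.001,"wx": 0,"wy": 0,"wz": 0,"gripper": 1},
  {"dx": -0.095,"dy": 0,"dz": -0.001,"wx": 0,"wy": 0,"wz": 0,"gripper": 1},
  {"dx": -0.12,"dy": 0,"dz": -0.001,"wx": 0,"wy": 0,"wz": 0,"gripper": 1},
  {"dx": -0.135,"dy": 0,"dz": -0.001,"wx": 0,"wy": 0,"wz": 0,"gripper": 1},
])

```text
clock: 33.1
position: [536.2, -326.6, 252.5]
ee_rot: [-0.615, 0.349, 0.616, 0.348]
contact_force: [0.5, -0.3, -1.6]
gripper_width: 13.3
```

```bash
python3 mv.py 539.4 279.2 245 77.9
```

```text
t 33.1 pos [ 536.2 -326.6  252.5] yaw -149.1 F [ 0.53 -0.29 -1.55] T [-0.01 -0.03  0.01] grip 13.3 j [-0.29  0.36  0.11  0.   -1.32  0.83]
d [ 0.0065 -0.3143  0.5179] w [ 1.33e+02 -2.00e-01 -1.00e-01]
```

>>> arm_command([
  {"dx": 0,"dy": -0.008,"dz": 0.013,"wx": 4,"wy": 0,"wz": 0,"gripper": 1},
  {"dx": 0,"dy": -0.022,"dz": 0.036,"wx": 10,"wy": 0,"wz": 0,"gripper": 1},
  {"dx": 0,"dy": -0.04,"dz": 0.066,"wx": 18,"wy": 0,"wz": 0,"gripper": 1},
  {"dx": 0,"dy": -0.06,"dz": 0.099,"wx": 26,"wy": 0,"wz": 0,"gripper": 1},
  {"dx": 0,"dy": -0.08,"dz": 0.132,"wx": 34,"wy": 0,"wz": 0,"gripper": 1},
  {"dx": 0,"dy": -0.1,"dz": 0.165,"wx": 42,"wy": 0,"wz": 0,"gripper": 1},
  {"dx": 0,"dy": -0.12,"dz": 0.198,"wx": 50,"wy": 0,"wz": 0,"gripper": 1},
  {"dx": 0,"dy": -0.14,"dz": 0.231,"wx": 58,"wy": 0,"wz": 0,"gripper": 1},
])

```text
clock: 33.9
position: [537.4, -54.9, 253.8]
ee_rot: [-0.368, 0.604, 0.367, 0.604]
contact_force: [1.0, 1.0, -0.9]
gripper_width: 13.1
```

```bash
python3 mv.py 539.4 279.2 245 77.9
```

```text
t 33.9 pos [537.4 -54.9 253.8] yaw 152.6 F [ 0.97  1.05 -0.89] T [ 0.05 -0.12  0.02] grip 13.1 j [ 0.2   0.2  -0.1   0.   -1.27 -0.68]
d [0.0083 0.1519 0.2977] w [74.7 -0.   0.1]
```

>>> arm_command([
  {"dx": 0,"dy": 0.018,"dz": 0.035,"wx": 8,"wy": 0,"wz": 0,"gripper": 1},
  {"dx": 0,"dy": 0.036,"dz": 0.07,"wx": 16,"wy": 0,"wz": 0,"gripper": 1},
  {"dx": 0,"dy": 0.054,"dz": 0.105,"wx": 24,"wy": 0,"wz": 0,"gripper": 1},
  {"dx": 0,"dy": 0.072,"dz": 0.14,"wx": 32,"wy": 0,"wz": 0,"gripper": 1},
  {"dx": 0,"dy": 0.09,"dz": 0.175,"wx": 40,"wy": 0,"wz": 0,"gripper": 1},
  {"dx": 0,"dy": 0.105,"dz": 0.206,"wx": 48,"wy": 0,"wz": 0,"gripper": 1},
  {"dx": 0,"dy": 0.12,"dz": 0.235,"wx": 56,"wy": 0,"wz": 0,"gripper": 1},
  {"dx": 0,"dy": 0.13,"dz": 0.255,"wx": 62,"wy": 0,"wz": 0,"gripper": 1},
])

```text
clock: 34.7
position: [539.0, 233.5, 254.8]
ee_rot: [-0.003, 0.706, 0.003, 0.708]
contact_force: [0.3, -0.8, -1.3]
gripper_width: 13.1
```

```bash
python3 mv.py 539.4 279.2 245 77.9
```

```text
t 34.7 pos [539.  233.5 254.8] yaw 90.5 F [ 0.32 -0.8  -1.29] T [0.02 0.01 0.03] grip 13.1 j [ 0.69  0.28  0.01  0.   -1.29 -2.25]
d [0.0098 0.0457 0.0008] w [12.6  0.1 -0. ]
```

>>> arm_command([
  {"dx": 0.004,"dy": 0.012,"dz": 0,"wx": 4,"wy": 0,"wz": 0,"gripper": 1},
  {"dx": 0.008,"dy": 0.024,"dz": 0,"wx": 8,"wy": 0,"wz": 0,"gripper": 1},
  {"dx": 0.012,"dy": 0.035,"dz": 0,"wx": 11,"wy": 0,"wz": 0,"gripper": 1},
  {"dx": 0.016,"dy": 0.043,"dz": 0.0005,"wx": 12.5,"wy": 0,"wz": 0,"gripper": 1},
  {"dx": 0.02,"dy": 0.0457,"dz": 0.0008,"wx": 12.6,"wy": 0,"wz": 0,"gripper": 1},
  {"dx": 0.024,"dy": 0.0457,"dz": 0.0008,"wx": 12.6,"wy": 0,"wz": 0,"gripper": 1},
  {"dx": 0.028,"dy": 0.0457,"dz": 0.0008,"wx": 12.6,"wy": 0,"wz": 0,"gripper": 1},
  {"dx": 0.028,"dy": 0.0457,"dz": 0.0008,"wx": 12.6,"wy": 0,"wz": 0,"gripper": 1},
])

```text
clock: 35.5
position: [539.1, 278.5, 226.4]
ee_rot: [0.075, 0.703, -0.075, 0.703]
contact_force: [0.3, 0.3, -1.8]
gripper_width: 13.2
```

```bash
python3 mv.py 539.4 279.2 183 77.9
python3 - <<'E'
from h import *
y=np.radians(-12.1)
from bench import arm
s=arm.read_state()['position']
shot('scene',(355,90),70,115,5,'s_r',(s[0]-.3,s[1]-.3,y,s[2]-66))
E
```

```text
t 35.5 pos [539.1 278.5 226.4] yaw 77.8 F [ 0.27  0.3  -1.77] T [ 0.02  0.02 -0.01] grip 13.2 j [ 0.74  0.33  0.01  0.   -1.25 -2.53]
d [0.0434 0.0007 0.0001] w [-0.1  0.1  0. ]
```

View pics/s_r.png

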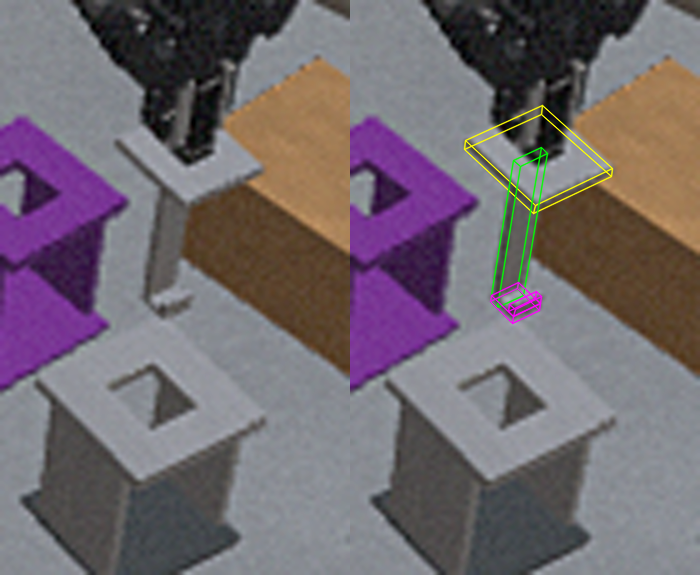

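>>> arm_command([
  {"dx": 0.01,"dy": 0.0007,"dz": 0,"wx": 0,"wy": 0,"wz": 0,"gripper": 1},
  {"dx": 0.03,"dy": 0.0007,"dz": 0,"wx": 0,"wy": 0,"wz": 0,"gripper": 1},
  {"dx": 0.05,"dy": 0.0007,"dz": 0,"wx": 0,"wy": 0,"wz": 0,"gripper": 1},
  {"dx": 0.07,"dy": 0.0007,"dz": 0,"wx": 0,"wy": 0,"wz": 0,"gripper": 1},
  {"dx": 0.09,"dy": 0.0007,"dz": 0,"wx": 0,"wy": 0,"wz": 0,"gripper": 1},
  {"dx": 0.11,"dy": 0.0007,"dz": 0,"wx": 0,"wy": 0,"wz": 0,"gripper": 1},
  {"dx": 0.128,"dy": 0.0007,"dz": 0,"wx": 0,"wy": 0,"wz": 0,"gripper": 1},
  {"dx": 0.14,"dy": 0.0007,"dz": 0,"wx": 0,"wy": 0,"wz": 0,"gripper": 1},
])

```text
clock: 36.35
position: [539.0, 278.5, 84.8]
ee_rot: [0.074, 0.703, -0.076, 0.703]
contact_force: [0.1, -0.2, -1.6]
gripper_width: 13.3
```

```bash
python3 mv.py 539.4 279.2 74.5 77.9
```

```text
t 36.35 pos [539.  278.5  84.8] yaw 77.8 F [ 0.07 -0.23 -1.59] T [ 0.02  0.   -0.03] grip 13.3 j [ 0.74  0.45 -0.19  0.   -0.94 -2.53]
d [0.0103 0.0007 0.0002] w [-0.1 -0.   0.1]
```

>>> arm_command([
  {"dx": 0.002,"dy": 0.0006,"dz": 0.0002,"wx": 0,"wy": 0,"wz": 0,"gripper": 1},
  {"dx": 0.004,"dy": 0.0006,"dz": 0.0002,"wx": 0,"wy": 0,"wz": 0,"gripper": 1},
  {"dx": 0.006,"dy": 0.0006,"dz": 0.0002,"wx": 0,"wy": 0,"wz": 0,"gripper": 1},
  {"dx": 0.008,"dy": 0.0006,"dz": 0.0002,"wx": 0,"wy": 0,"wz": 0,"gripper": 1},
  {"dx": 0.009,"dy": 0.0006,"dz": 0.0002,"wx": 0,"wy": 0,"wz": 0,"gripper": 1},
  {"dx": 0.0098,"dy": 0.0006,"dz": 0.0002,"wx": 0,"wy": 0,"wz": 0,"gripper": 1},
  {"dx": 0.0104,"dy": 0.0006,"dz": 0.0002,"wx": 0,"wy": 0,"wz": 0,"gripper": 1},
  {"dx": 0.0108,"dy": 0.0006,"dz": 0.0002,"wx": 0,"wy": 0,"wz": 0,"gripper": 1},
])

```text
clock: 37.15
position: [539.4, 279.1, 74.1]
ee_rot: [0.074, 0.703, -0.076, 0.703]
contact_force: [0.2, 0.3, -0.9]
gripper_width: 13.3
```

```bash
python3 mv.py 539.4 279.2 74.5 77.9
```

```text
t 37.15 pos [539.4 279.1  74.1] yaw 77.8 F [ 0.22  0.29 -0.92] T [0.04 0.04 0.01] grip 13.3 j [ 0.74  0.46 -0.2   0.   -0.91 -2.53]
d [-0.0004  0.0001  0.    ] w [-0.1  0.   0.1]
```

>>> arm_command([
  {"dx": 0.0002,"dy": 0,"dz": 0,"wx": 0,"wy": 0,"wz": 0,"gripper": 1},
  {"dx": 0.0002,"dy": 0,"dz": 0,"wx": 0,"wy": 0,"wz": 0,"gripper": 0.6},
  {"dx": 0.0002,"dy": 0,"dz": 0,"wx": 0,"wy": 0,"wz": 0,"gripper": 0.4},
  {"dx": 0.0002,"dy": 0,"dz": 0,"wx": 0,"wy": 0,"wz": 0,"gripper": 0.2},
  {"dx": 0.0002,"dy": 0,"dz": 0,"wx": 0,"wy": 0,"wz": 0,"gripper": 0},
  {"dx": 0.0002,"dy": 0,"dz": 0,"wx": 0,"wy": 0,"wz": 0,"gripper": 0},
  {"dx": 0.0002,"dy": 0,"dz": 0,"wx": 0,"wy": 0,"wz": 0,"gripper": 0},
  {"dx": 0.0002,"dy": 0,"dz": 0,"wx": 0,"wy": 0,"wz": 0,"gripper": 0},
])

```text
clock: 37.95
position: [539.4, 279.1, 73.9]
ee_rot: [0.074, 0.703, -0.076, 0.703]
contact_force: [0.7, -0.6, -0.6]
gripper_width: 42.4
```

>>> arm_command([
  {"dx": -0.01,"dy": 0,"dz": 0,"wx": 0,"wy": 0,"wz": 0,"gripper": 0},
  {"dx": -0.03,"dy": 0,"dz": 0,"wx": 0,"wy": 0,"wz": 0,"gripper": 0},
  {"dx": -0.055,"dy": 0,"dz": 0,"wx": 0,"wy": 0,"wz": 0,"gripper": 0},
  {"dx": -0.08,"dy": 0,"dz": 0,"wx": 0,"wy": 0,"wz": 0,"gripper": 0},
  {"dx": -0.11,"dy": 0,"dz": 0,"wx": 0,"wy": 0,"wz": 0,"gripper": 0},
  {"dx": -0.13,"dy": 0,"dz": 0,"wx": 0,"wy": 0,"wz": 0,"gripper": 0},
  {"dx": -0.15,"dy": 0,"dz": 0,"wx": 0,"wy": 0,"wz": 0,"gripper": 0},
  {"dx": -0.15,"dy": 0,"dz": 0,"wx": 0,"wy": 0,"wz": 0,"gripper": 0},
])

```text
clock: 38.75
position: [541.1, 280.3, 228.4]
ee_rot: [0.076, 0.701, -0.074, 0.705]
contact_force: [0.5, -0.2, 0.7]
gripper_width: 43.1
```

```bash
python3 mv.py 480 100 240 77.9
python3 - <<'E'
from h import *
shot('scene',(100,100),310,290,2,'s_f')
E
```

```text
t 38.75 pos [541.1 280.3 228.4] yaw 77.8 F [ 0.5  -0.17  0.69] T [ 0.03  0.05 -0.03] grip 43.1 j [ 0.74  0.33  0.01  0.   -1.24 -2.53]
d [-0.0125 -0.1891 -0.0216] w [-0.1  0.3 -0.2]
```

View pics/s_f.png

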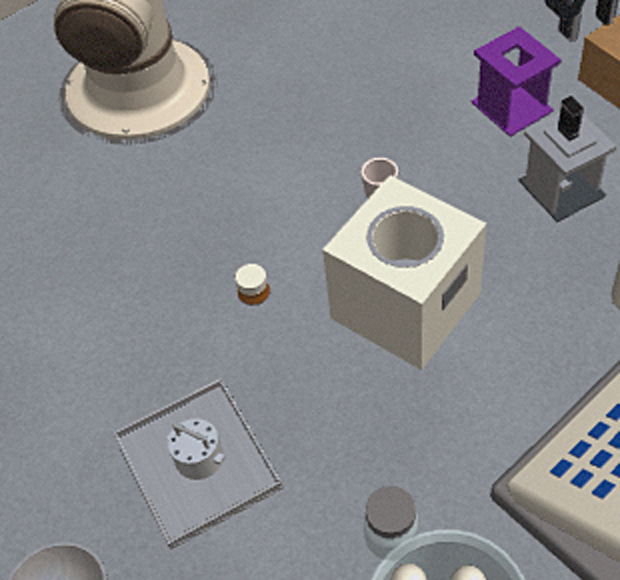

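Run:
```python
from h import *
from bench import arm,get_image,models
pc=onz('scene',[[100+193/2,100+440/2]],44)[0]; print('scene drum top',pc)
shot('top',(400,200),110,110,5,'t_f')
y=np.radians(-12.1)
shot('scene',(350,140),65,75,6,'s_f2',(538.8,278.8,y,8))
for q in('cartridge','handle'):
    print(q,[(round(r["conf"],2),[round(float(v)) for v in r["extent"]]) for r in models.cut_out('top',q)][:2])
```

```text
scene drum top [ 517.04326085 -295.36391402   44.        ]
cartridge [(0.75, [441, 243, 470, 270])]
handle [(0.91, [195, 231, 222, 258])]
```

View pics/t_f.png

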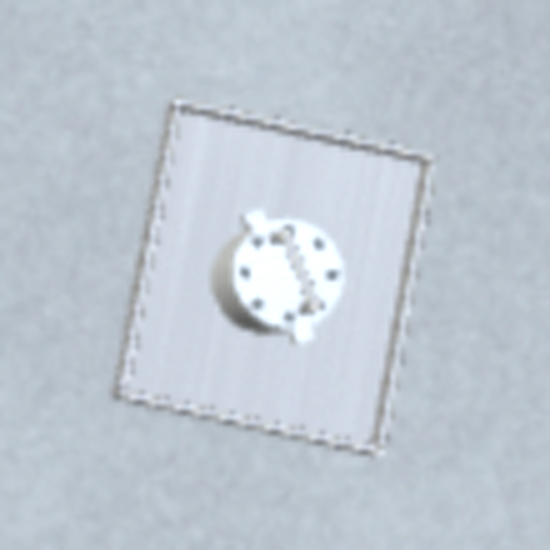

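View pics/s_f2.png

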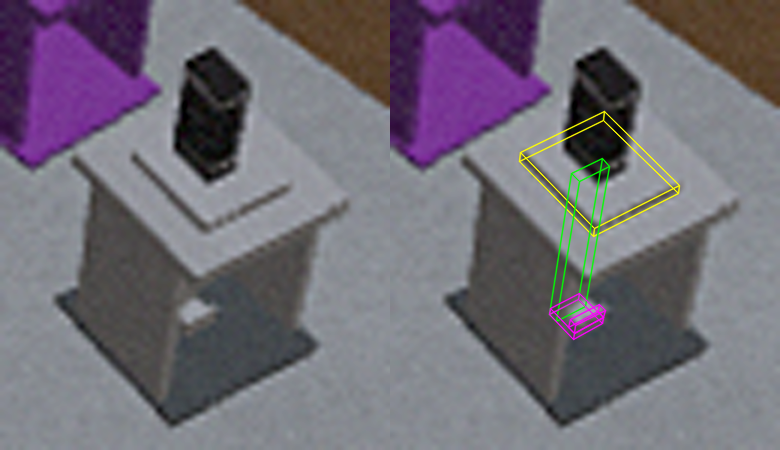

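The cartridge stands upright near the middle of the tray, and the hook hangs by its flange as it did at the start. The gripper is clear of everything, so I'm handing in.

```bash
python3 -c "
from bench import arm
print(arm.job_done()); print(arm.read_state()['clock'])"
```

```text
the job is handed in; nothing more can be done
None
the job is handed in; nothing more can be done
```

The cartridge is out of the well and standing upright in the tray, the hook is back in its stand, and the job was handed in at about 39 s of the 72 s allowed. Handing in gave no verdict, so what follows rests on my own measurements.

**What was done:**
- **Catching the bail:** I hooked the bail from the side and raised the cartridge until the lugs bore under the ring. The highest wrist reading was 11.4 N including the hook's own weight, so about 10 N on the cartridge.
- **Turning and drawing out:** I turned it about 77° anticlockwise under a 6–9 N pull, until the force dropped to the hanging weight. It then came up freely.
- **Setting down:** It was lowered onto the tray floor in 0.5 mm steps. The hook was unhooked, hung back in the grey stand and released.

**Last checks:**
- **Cartridge:** The scene camera puts its centre at about (517, -295) mm. The tray's middle measures about (519, -300) mm, so it is well inside the limits. The top view shows the same.
- **Hook:** It hangs by its flange as it did at the start, and the gripper is well above it.
- **Bystanders:** Nothing in view looks moved, but the last pictures did not show the spray bottle or all of the carton.

**What disagreed:**
- **Fingertip height:** The pictures showed the fingertips about 35–40 mm higher than the reported TCP height. I checked this by going down without touching anything, then set the grasp height from the pictures. The hook's height I took from the tool's reading while the hook still hung in the stand.
- **Scene camera:** It is off by about 1–1.5 pixels against the top camera. That stayed constant and did not affect the result.
- **Tray rim:** Its height measured 5–13 mm from two views, against the 16 mm given. I set the cartridge down by force instead.

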